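Restock the analyser's strip loader

TASK

Restock the strip loader: pull its door open past the catch, draw the lane rail right out, and load every reagent strip from the bench into a lane of its own, pressed against the lane's spring follower and let down flat behind the end lip. Then push the rail fully home and push the door shut until the catch snaps. Leave the other things on the bench where they are.

Things in the scene. Friction and masses are not known exactly. Their poses are not given: they have to be found in the camera images.
- loader: White loader fixed to the bench, 200 mm wide (y), 280 deep (x), 86 high. Origin on the bench under the middle of the doorway; x points into the machine (door and rail open to -x), y left as one looks in, z up. Side walls at |y| 78 to 100 mm, 80 high. Clear roof (top 86 mm) from 50 mm behind the doorway; open from above in front of it
- door (a joint): Angle of the grey door, rad: 0 shut, grows as its free edge swings out (loader's -x) and round to the left, stop at 2.0. Hinge at the left. A sprung roller catch acts over the first 0.07 rad: about 6 N at the grip to pull out of it or push into it; below 0.028 it snaps the door to 0. Elsewhere the door stays where it is left. Open less than about 1.7 rad it is in the rail's way
- door_grip (a point): Point to grip on the door: on the axis of its upright round post (12 mm diameter), 120 mm above the bench. The post rises from the door's top edge (90 mm above the bench) to 140 mm, 152 mm from the hinge line; the door is 10 mm thick and reaches 8 mm above the bench
- door_hinge (a point): Point on the door's upright hinge line, at the height of door_grip
- rail (a joint): How far the lane rail is drawn out of the loader, m: 0 fully home, 0.13 at its outer stop. Slides along the loader's x (out is -x), rubs with about 3 N and stays where it is left. Its lanes are clear of the roof only when drawn out
- rail_grip (a point): Point to grip on the rail: on the axis of its upright round post (12 mm diameter) at its front end, 72 mm above the bench; the post's free top is at 92 mm, it is free down to 45 mm. With the rail home the post stands 22 mm behind the doorway, 28 mm in front of the roof's edge
- lane_left (a point): The left lane: point on its floor under the middle of a seated strip, 18 mm above the bench; moves with the rail, axes as the loader's. Lane open from above, 24 mm wide between walls 18 mm high, lanes 38 mm apart. At +x, 33 mm off, a lip 8 mm high, 6 mm thick, free space beyond; at -x the spring follower, its face 23 mm off when empty: the strip presses it back 10 mm or more, is let down, and is then held against the lip
- follower_left (a joint): How far the black spring follower of the left lane is pressed back towards -x, m: 0 empty, about 0.010 with a strip seated, 0.018 at most. Block 8 mm thick, face from 2 to 21 mm above the lane floor; force 1.4 N at 0, 2.6 N at 0.010
- lane_middle (a point): The middle lane: point on its floor under the middle of a seated strip, 18 mm above the bench; moves with the rail, axes as the loader's. Lane open from above, 24 mm wide between walls 18 mm high, lanes 38 mm apart. At +x, 33 mm off, a lip 8 mm high, 6 mm thick, free space beyond; at -x the spring follower, its face 23 mm off when empty: the strip presses it back 10 mm or more, is let down, and is then held against the lip
- follower_middle (a joint): How far the black spring follower of the middle lane is pressed back towards -x, m: 0 empty, about 0.010 with a strip seated, 0.018 at most. Block 8 mm thick, face from 2 to 21 mm above the lane floor; force 1.4 N at 0, 2.6 N at 0.010
- lane_right (a point): The right lane: point on its floor under the middle of a seated strip, 18 mm above the bench; moves with the rail, axes as the loader's. Lane open from above, 24 mm wide between walls 18 mm high, lanes 38 mm apart. At +x, 33 mm off, a lip 8 mm high, 6 mm thick, free space beyond; at -x the spring follower, its face 23 mm off when empty: the strip presses it back 10 mm or more, is let down, and is then held against the lip
- follower_right (a joint): How far the black spring follower of the right lane is pressed back towards -x, m: 0 empty, about 0.010 with a strip seated, 0.018 at most. Block 8 mm thick, face from 2 to 21 mm above the lane floor; force 1.4 N at 0, 2.6 N at 0.010
- strip1: White plastic reagent strip, 50 g or so: body 66 mm long (x), 20 mm wide (y), 22 mm high, with an upright grip tab at its middle, 12 mm (x) by 20 mm (y), from 22 to 56 mm high. Either end may go first. Origin at the centre of its underside, z up
- strip2: White plastic reagent strip, 50 g or so: body 66 mm long (x), 20 mm wide (y), 22 mm high, with an upright grip tab at its middle, 12 mm (x) by 20 mm (y), from 22 to 56 mm high. Either end may go first. Origin at the centre of its underside, z up
- strip3: White plastic reagent strip, 50 g or so: body 66 mm long (x), 20 mm wide (y), 22 mm high, with an upright grip tab at its middle, 12 mm (x) by 20 mm (y), from 22 to 56 mm high. Either end may go first. Origin at the centre of its underside, z up
- jar: Small specimen jar, 40 mm across, 55 mm high; bystander. Origin at the centre of its underside
- dropper: Small dropper bottle, 34 mm across, 70 mm high; bystander. Origin at the centre of its underside
- pen: Black marker pen, 12 mm thick, 120 mm long, lying; bystander. Origin at the middle of its length
Not all that is in view belongs to the job. Leave any red look-alike of the strip1 alone.

How it is judged (in metres and radians):
On the way, in this order (a step that is already met when the one before it is completed fails the run):
1. the door is open (beyond 1.4 rad) (value of joint door above 1.4 rad), for 0.2 s.
2. the rail is drawn out (beyond 110 mm) (value of joint rail above 0.11 m), for 0.2 s.
3. with the rail still out beyond 100 mm, every strip present is seated in a lane ((distance between strip1 and lane_left below 0.005 m or distance between strip1 and lane_middle below 0.005 m or distance between strip1 and lane_right below 0.005 m) and angle between the x axis of each of strip1, strip2, strip3 and the x axis of lane_middle, either way round below 0.1 rad and angle between each of strip1, strip2, strip3's own z axis and vertical below 0.1 rad and (distance between strip2 and lane_left below 0.005 m or distance between strip2 and lane_middle below 0.005 m or distance between strip2 and lane_right below 0.005 m) and (distance between strip3 and lane_left below 0.005 m or distance between strip3 and lane_middle below 0.005 m or distance between strip3 and lane_right below 0.005 m) and value of joint rail above 0.1 m), for 0.3 s.
4. the rail is home (within 6 mm) with every strip seated ((distance between strip1 and lane_left below 0.005 m or distance between strip1 and lane_middle below 0.005 m or distance between strip1 and lane_right below 0.005 m) and angle between the x axis of each of strip1, strip2, strip3 and the x axis of lane_middle, either way round below 0.1 rad and angle between each of strip1, strip2, strip3's own z axis and vertical below 0.1 rad and (distance between strip2 and lane_left below 0.005 m or distance between strip2 and lane_middle below 0.005 m or distance between strip2 and lane_right below 0.005 m) and (distance between strip3 and lane_left below 0.005 m or distance between strip3 and lane_middle below 0.005 m or distance between strip3 and lane_right below 0.005 m) and value of joint rail below 0.006 m), for 0.2 s.
At the end, for the whole second after the job is handed in: Every strip present is seated upright in a lane (its underside centre within 5 mm of the lane's point, within 0.1 rad of straight and level), the rail is home within 6 mm, and the door is snapped shut (below 0.02 rad) (all of step 4 and value of joint door below 0.02 rad); the robot touches nothing.
It fails at once if the jar is pushed more than 50 mm (distance of jar from where it was at the start of the episode above 0.05 m).
It fails at once if the dropper is pushed more than 50 mm (distance of dropper from where it was at the start of the episode above 0.05 m).
It fails at once if the pen is pushed more than 50 mm (distance of pen from where it was at the start of the episode above 0.05 m).
Of strip1, strip2, strip3 only 2 to 3 are there at a start; the rules pass over those that are not, and their reading is None.
At some moment in a run one of strip1, strip2, strip3 may be knocked a few centimetres aside while the robot is not near it.
It also fails if it takes over 210 s, if anything falls off the work surface, if the arm or the gripper's body presses on something with over 40 N, if the wrist force passes 120 N, or if a joint passes its speed limit or range.

ROBOT

A 6-joint arm with a two-finger parallel gripper is mounted at the origin on the work surface. World frame = base frame: x ahead of the robot, y to its left, z up, the work surface at z = 0. Lengths are in mm, angles in degrees, forces in N, time in s.
With the tool pointing down it reaches from about 300 to 850 mm from the base axis. Payload 4.2 kg.
Tool frame: the origin (TCP) lies on the centre line of the jaws, within the pads' length; the fingertips stand env.nose_length ahead of it and the grasp point (between the pads) lies 2 mm behind it (env.nose_length is the distance from the TCP to the fingertips, in mm); z points along the fingers, y is the direction in which the jaws open and shut (so a half turn about z gives the same grasp; the last joint's range is limited). The gripper opens to 91 mm and grips with 3 to 60 N. Pads are 32 mm wide; open, the fingers measure 118 mm over their backs; the gripper's body (76 mm by 178 mm) begins 60 mm behind the grasp point.
Start: joints at [69.385, 18.312, 89.639, -0, 72.044, -1.146], TCP at [191.649, 542.137, 230.976] pointing down, gripper open.
Joint ranges: [-177.97, 177.97], [-48.28, 115.42], [12.27, 149.76], [-77.06, 257.06], [2.81, 150.46], [-146.56, 146.56]. Speed limits (degrees/s): [147.25, 147.25, 180, 180, 180, 180].

INTERFACE

Orientations are given as [roll, pitch, yaw] about the fixed x, y, z axes, in that order (R = Rz(yaw) Ry(pitch) Rx(roll)).
In Python, from workcell import env gives the robot as it stands. The module is installed in compiled form; this text tells all that it offers.
- The arm moves only by the tool jog_arm, never from a script. Its argument "deltas" is a list that holds one entry, the list of rows, each a list of 5 numbers: the shift along the tool's x, y, z in m, then the turn about the tool's z in degrees, then the finger opening in m, from 0 to 0.0912. A call has 1 to 20 rows; each row is the pose to reach, as a shift and turn from the pose commanded when the call began, along the tool's axes at that moment; what a row does not reach only later rows make up. A row lasts 1/12 s, in which the tool goes at most 41.7 mm and 7.16 degrees, less where a joint would pass 70% of its speed; a pose out of reach is approached as far as the arm can. A call with a gripper value outside its range is refused whole. The fingers move at their own pace and stop on an object; "grip_force" is the grip in N (left out, the last holds). Time passes only in rows, so rows that repeat a pose let the fingers close. It gives the time, the measured TCP pose, the force and the opening at its end, in the units of the state.
- env.state(): the state, without advancing time (a new reading comes with each control period).
- env.grab_frame(name): name is "scene" or "top"; returns the picture (400x640x3 uint8, red, green, blue); there is no depth.
- env.camera_params(name): a dict with "fx", "fy", "cx", "cy" (pixels), "xyz" and "orientation" of the camera in the world. Camera axes: x right, y down, z forward; pixel columns grow to the right and rows downward; lengths in mm; the calibration is good to about 2 mm. A picture is of the moment at which its call begins. camera_params takes no time and is no camera call.
- env.job_done(): hands the job in, once; it reports no verdict.
Trained networks look in the newest picture that a camera, given by its name, has taken for a name from the list of things; names that differ only in an ending like _2 or _b are one class to them, and where a whole thing is asked for, a point or a joint stands for the part that bears it (a point fixed in the world has none). Each returns a list of dicts, best first, with "conf" (0 to 1); they miss things now and then, are a little off and sometimes report something else, mostly with a low value. They report only what shows in the picture. A call takes as long as a camera call. They do not tell look-alikes from the thing itself.
- env.look_for(camera, label): "xyz" ([x, y, z] in mm, in world coordinates, good to about 4 mm: the middle of the surface that is visible of it).
The state is a dict: "time_s": time; "qpos": joint angles; "qvel": joint speeds; "effort": joint torques, N m; "ee_pos": TCP position; "ee_rot": TCP orientation; "force": force on the tool from outside, world axes, zero at the start; "torque": the same for the moment, N m; "gripper_width": finger opening in mm.
Only numpy, scipy, OpenCV 4.12 (cv2) and the standard library are available. Lean on these libraries where they do the work, as an engineer would, in place of code of your own. Each camera call takes 0.05 s, during which the arm holds its last target.

## Working session

There is one attempt and no reset: what is moved stays moved. The work goes in short steps, Python scripts to look and compute and a tool call to move; the robot and the scene stay as the last step left them, time stands still between calls to the robot, and variables do not carry over. Pictures are saved under pics/ and viewed, and the job is handed in when it is done.

Besides the shell and the picture viewer there is one more tool, called after ">>>" in YAML: its name, and indented under it one key for each argument. jog_arm: Moves the arm, as the interface text tells. Its arguments: {"type":"object","properties":{"deltas":{"type":"array"},"grip_force":{"type":"number"}},"required":["deltas"]}

```bash
mkdir -p pics; ls; python3 - <<'E'
from workcell import env
import cv2
s=env.state();print(s, env.nose_length)
for c in ("scene","top"):
    im=env.grab_frame(c);cv2.imwrite(f"pics/{c}0.png",im[:,:,::-1]);print(c,env.camera_params(c))
    for l in ["loader","door","door_grip","rail_grip","lane_left","lane_middle","lane_right","strip1","jar","dropper","pen"]:
        print(l,[([round(v) for v in d["xyz"]],round(d["conf"],2)) for d in env.look_for(c,l)])
E
```

```text
pics
{'time_s': 0.0, 'qpos': array([ 6.93840099e+01,  1.83517806e+01,  8.97050748e+01, -9.66640706e-04,
        7.20444618e+01, -1.14513822e+00]), 'qvel': array([ 0.06458111, -0.01243616,  0.00557563, -0.02005403,  0.06966559,
       -0.01380929]), 'effort': array([-6.62474577e-04, -4.12459087e+01, -2.31974941e+01,  7.27334619e-02,
        4.55583993e-02, -1.76992999e-04]), 'ee_pos': array([191.4949109 , 541.67894837, 230.12788169]), 'ee_rot': array([-1.79898685e+02, -1.10598555e-03,  1.60529446e+02]), 'force': array([-0.51375819,  0.54636119, -0.06770455]), 'torque': array([-0.04179596, -0.03521947, -0.01032467]), 'gripper_width': 91.12286507083616} 17.0
scene {'fx': 422.97773930712316, 'fy': 422.97773930712316, 'cx': 319.07144546333166, 'cy': 199.5908891485673, 'xyz': array([1099.53266831,  -61.71207231,  832.09780306]), 'orientation': array([-144.28712792,   -0.25972026,   81.10720957])}
loader [([753, 66, 81], 0.96)]
door [([589, 68, 67], 0.78)]
door_grip [([588, 72, 64], 0.76)]
rail_grip [([613, 77, 75], 0.58)]
lane_left [([609, 75, 73], 0.44)]
lane_middle [([613, 74, 70], 0.46)]
lane_right [([609, 76, 75], 0.5)]
strip1 [([622, -206, 22], 0.74), ([539, -140, 24], 0.66)]
jar [([426, -310, 44], 0.73), ([585, 74, 63], 0.43)]
dropper [([696, -291, 48], 0.74)]
pen [([440, 314, 8], 0.72), ([613, 76, 74], 0.16)]
top {'fx': 467.54563043130236, 'fy': 467.54563043130236, 'cx': 325.83412989242, 'cy': 205.75488322852058, 'xyz': array([ 498.2819257 ,   25.49130488, 1141.89501687]), 'orientation': array([-176.65069222,   -2.11186605,  -89.04711342])}
loader [([711, 67, 81], 0.75)]
door [([577, 74, 94], 0.85)]
door_grip [([580, 71, 87], 0.82)]
rail_grip [([619, 73, 34], 0.83)]
lane_left [([615, 74, 30], 0.69)]
lane_middle [([619, 75, 29], 0.55)]
lane_right [([625, 73, 34], 0.77)]
strip1 [([534, -131, 22], 0.55)]
jar [([416, -308, 57], 0.54)]
dropper [([682, -294, 43], 0.63)]
pen [([440, 316, 8], 0.77)]
```

View pics/scene0.png

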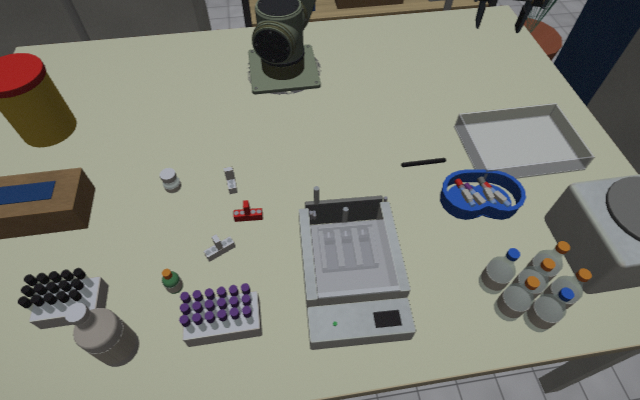

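View pics/top0.png

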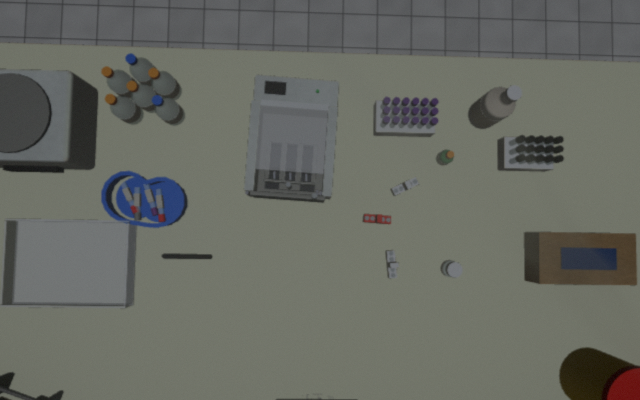

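Two white strips: scene px (231,179) and (219,246). The red look-alike is at (248,213), the jar at (170,180), the dropper at (171,281), the pen at (424,162) and the loader around (350,250). I'll zoom in.

```bash
cat > h.py <<'E'
from workcell import env
import cv2, numpy as np
from scipy.spatial.transform import Rotation as R
def cam(c):
    p=env.camera_params(c); return p,R.from_euler('xyz',p['orientation'],degrees=True).as_matrix(),np.array(p['xyz'])
def p2w(c,u,v,z):
    p,M,t=cam(c); d=M@np.array([(u-p['cx'])/p['fx'],(v-p['cy'])/p['fy'],1]); return t+d*(z-t[2])/d[2]
def w2p(c,X):
    p,M,t=cam(c); q=M.T@(np.array(X,float)-t); return np.array([p['cx']+p['fx']*q[0]/q[2],p['cy']+p['fy']*q[1]/q[2]])
def tri(pts):
    # pts list of (cam,u,v)
    A=np.zeros((3,3));b=np.zeros(3)
    for c,u,v in pts:
        p,M,t=cam(c); d=M@np.array([(u-p['cx'])/p['fx'],(v-p['cy'])/p['fy'],1]);d/=np.linalg.norm(d)
        P=np.eye(3)-np.outer(d,d);A+=P;b+=P@t
    return np.linalg.solve(A,b)
def crop(c,x0,y0,x1,y1,name,k,g=1.0,im=None):
    im=env.grab_frame(c) if im is None else im
    a=im[y0:y1,x0:x1,::-1]; a=np.clip(a.astype(float)*g,0,255).astype(np.uint8)
    cv2.imwrite("pics/"+name,cv2.resize(a,None,fx=k,fy=k,interpolation=cv2.INTER_CUBIC)); return im
E
python3 - <<'E'
from h import *
s=crop("scene",290,170,420,350,"s_load.png",3.3); crop("scene",190,150,290,270,"s_str.png",5,im=s)
t=crop("top",235,65,345,210,"t_load.png",4,2); crop("top",355,170,455,285,"t_str.png",5,2,im=t)
E
```

```text
(no output)
```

View pics/s_load.png

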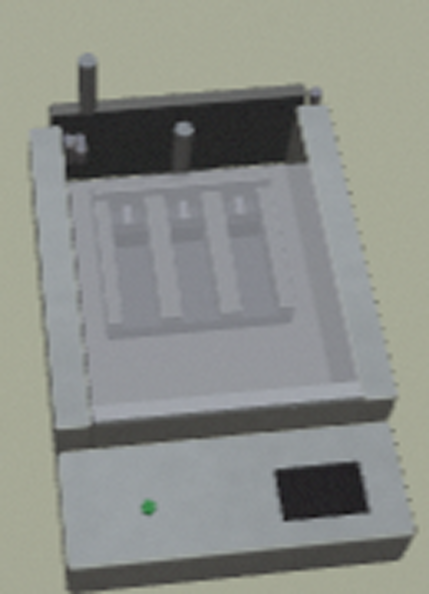

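View pics/t_load.png

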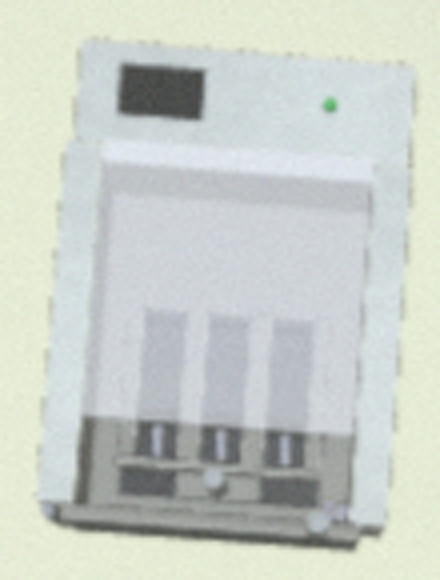

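View pics/s_str.png

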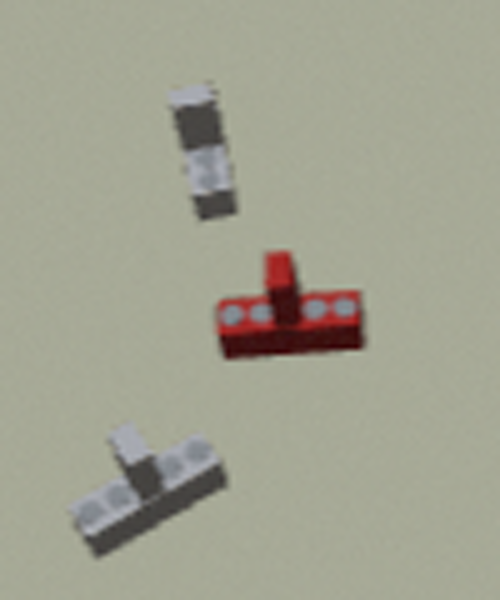

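View pics/t_str.png

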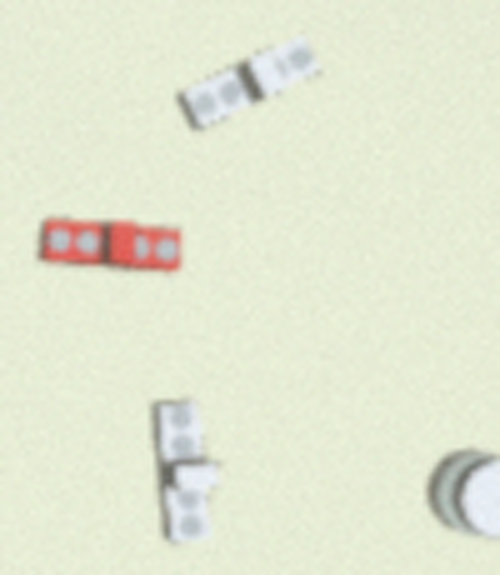

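```bash
python3 - <<'E'
from h import *
S=lambda u,v:(290+u/3.3,170+v/3.3); T=lambda u,v:(235+u/4,65+v/4)
np.set_printoptions(precision=1,suppress=True)
for n,s,t,z in [("doorpost",(88,61),(320,518),140),("railpost",(183,128),(213,470),92),("hinge",(316,95),(47,510),90),
  ("wall R front outer",(32,130),(384,530),80),("wall R back in/out",(56,432),None,80),("wallL front",(333,107),None,80),("roof back corner L",None,(380,160),86)]:
    print(n, z)
    if s: print("  s",p2w("scene",*S(*s),z))
    if t: print("  t",p2w("top",*T(*t),z))
    if s and t: print("  tri",tri([("scene",*S(*s)),("top",*T(*t))]))
S=lambda u,v:(190+u/5,150+v/5); T=lambda u,v:(355+u/5,170+v/5)
# strip tab tops z=56 & body top ends z=22
print("A tab s",p2w("scene",*S(193,95),56),"t",p2w("top",*T(198,478),56))
print("A body ends t",p2w("top",*T(176,402),22),p2w("top",*T(187,540),22))
print("B tab s",p2w("scene",*S(127,440),56),"t",p2w("top",*T(272,70),56))
print("B body s",p2w("scene",*S(85,515),22),p2w("scene",*S(205,450),22),"t",p2w("top",*T(192,110),22),p2w("top",*T(312,58),22))
E
```

```text
doorpost 140
  s [579.9  17.8 140. ]
  t [581.4  13.2 140. ]
  tri [581.5  15.4 142.5]
railpost 92
  s [606.6  75.5  92. ]
  t [611.2  73.3  92. ]
  tri [610.7  73.7  98.3]
hinge 90
  s [592.7 167.2  90. ]
  t [587.  165.9  90. ]
  tri [587.9 168.   83.1]
wall R front outer 80
  s [585.2 -20.   80. ]
  t [580.2 -24.1  80. ]
  tri [580.9 -22.   74.3]
wall R back in/out 80
  s [792.7 -33.1  80. ]
wallL front 80
  s [597.1 179.   80. ]
roof back corner L 86
  t [792.4 -18.1  86. ]
A tab s [ 427.6 -171.    56. ] t [ 426.3 -175.7   56. ]
A body ends t [ 460.1 -171.    22. ] [ 394.5 -176.9   22. ]
B tab s [ 614.6 -204.6   56. ] t [ 617.4 -209.1   56. ]
B body s [ 628.4 -229.3   22. ] [ 603.7 -177.    22. ] t [ 600.9 -177.6   22. ] [ 627.4 -236.    22. ]
```

```bash
cat >> h.py <<'E'
def go(x,y,z,yaw=None,frm=None):
    "tool-axis shift (m) and turn (deg) from the present pose to a world one"
    s=env.state(); p=s['ee_pos'];M=R.from_euler('xyz',s['ee_rot'],degrees=True).as_matrix(); cy=s['ee_rot'][2]
    d=M.T@(np.array([x,y,z])-p)/1000; t=0 if yaw is None else -((yaw-cy+180)%360-180)
    return np.round([*d,t],4).tolist()
def st():
    s=env.state();print(round(s['time_s'],2),np.round(s['ee_pos'],1),np.round(s['ee_rot'],1),'F',np.round(s['force'],1),'w',round(s['gripper_width'],1),'q6',np.round(s['qpos'],1))
E
python3 - <<'E'
from h import *
print(go(580.5,15.5,180,86.5))
E
```

```text
[-0.5421, -0.367, 0.0509, 74.0324]
```

>>> jog_arm:
  deltas:
    - [[-0.542,-0.367,0.0,74,0.06],[-0.542,-0.367,0.0,74,0.06],[-0.542,-0.367,0.0,74,0.06],[-0.542,-0.367,0.0,74,0.06],[-0.542,-0.367,0.0,74,0.06],[-0.542,-0.367,0.0,74,0.06],[-0.542,-0.367,0.0,74,0.06],[-0.542,-0.367,0.0,74,0.06],[-0.542,-0.367,0.0,74,0.06],[-0.542,-0.367,0.0,74,0.06],[-0.542,-0.367,0.0,74,0.06],[-0.542,-0.367,0.0,74,0.06],[-0.542,-0.367,0.0,74,0.06],[-0.542,-0.367,0.0,74,0.06],[-0.542,-0.367,0.0,74,0.06],[-0.542,-0.367,0.0,74,0.06],[-0.542,-0.367,0.0,74,0.06],[-0.542,-0.367,0.05,74,0.06],[-0.542,-0.367,0.05,74,0.06],[-0.542,-0.367,0.05,74,0.06]]
  grip_force: 20

```text
time_s: 2.97
ee_pos: [577.6, 15.8, 177.8]
ee_rot: [-179.5, 0.0, 86.5]
force: [-0.8, 0.6, 0.2]
gripper_width: 59.9
```

```bash
python3 - <<'E'
from h import *
st();print(go(580.5,15.5,118,86.5))
crop("scene",270,130,430,250,"s1.png",4)
E
```

```text
2.97 [577.6  15.8 177.8] [-179.5    0.    86.5] F [-0.8  0.6  0.2] w 59.9 q6 [ 0.4 21.  93.6  0.  65.9  3.9]
[-0.0001, 0.0034, 0.0598, 0.0413]
```

View pics/s1.png

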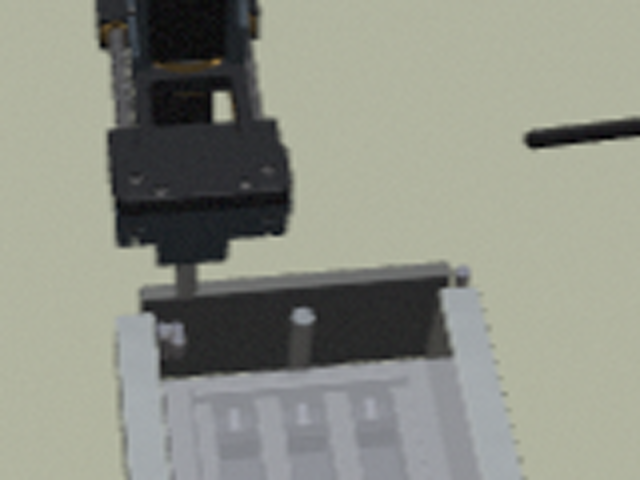

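The gripper is over the door post. Next I lower it and close.

>>> jog_arm:
  deltas:
    - [[0,0.003,0.02,0,0.06],[0,0.003,0.04,0,0.06],[0,0.003,0.06,0,0.06],[0,0.003,0.06,0,0.06],[0,0.003,0.06,0,0.0],[0,0.003,0.06,0,0.0],[0,0.003,0.06,0,0.0],[0,0.003,0.06,0,0.0],[0,0.003,0.06,0,0.0],[0,0.003,0.06,0,0.0],[0,0.003,0.06,0,0.0]]
  grip_force: 20

```text
time_s: 3.93
ee_pos: [581.1, 15.3, 121.1]
ee_rot: [-179.7, 0.0, 86.5]
force: [-11.3, 0.5, 7.9]
gripper_width: 16.3
```

```bash
python3 - <<'E'
from h import *
st()
E
```

```text
3.93 [581.1  15.3 121.1] [-179.7    0.    86.5] F [-11.3   0.5   7.9] w 16.3 q6 [ 0.4 24.1 97.7  0.  58.6  3.8]
```

>>> jog_arm:
  deltas:
    - [[0,0,0,0,0.0],[0,0,0,0,0.0],[0,0,0,0,0.0],[0,0,0,0,0.0]]

```text
time_s: 4.27
ee_pos: [578.9, 15.4, 120.9]
ee_rot: [-179.4, 0.0, 86.5]
force: [-11.0, 0.8, 7.3]
gripper_width: 11.7
```

```bash
python3 - <<'E'
from h import *
st()
crop("scene",270,130,430,250,"s2.png",4)
E
```

```text
4.27 [578.9  15.4 120.9] [-179.4    0.    86.5] F [-11.    0.8   7.3] w 11.7 q6 [ 0.4 24.  97.8  0.  58.8  3.8]
```

View pics/s2.png

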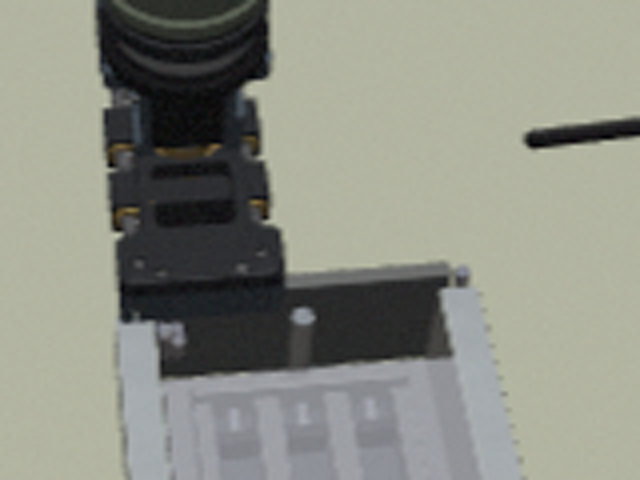

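>>> jog_arm:
  deltas:
    - [[0.0,-0.01,-0.002,0,0],[0.001,-0.018,-0.002,0,0],[0.003,-0.032,-0.002,0,0],[0.007,-0.047,-0.002,0,0],[0.012,-0.061,-0.002,0,0],[0.019,-0.075,-0.002,0,0],[0.027,-0.088,-0.002,0,0],[0.036,-0.1,-0.002,0,0],[0.046,-0.111,-0.002,0,0],[0.058,-0.121,-0.002,0,0],[0.07,-0.13,-0.002,0,0],[0.083,-0.138,-0.002,0,0]]

```text
time_s: 5.32
ee_pos: [448.4, 107.0, 122.3]
ee_rot: [-179.9, 0.1, 86.5]
force: [-0.5, -0.6, -11.4]
gripper_width: 11.5
```

```bash
python3 - <<'E'
from h import *
st()
E
```

```text
5.32 [448.4 107.  122.3] [-1.799e+02  1.000e-01  8.650e+01] F [ -0.5  -0.6 -11.4] w 11.5 q6 [ 12.   14.2 113.1  -0.   52.8  15.5]
```

>>> jog_arm:
  deltas:
    - [[0.014,-0.006,0.002,0,0],[0.028,-0.011,0.002,0,0],[0.043,-0.014,0.002,0,0],[0.058,-0.016,0.002,0,0],[0.073,-0.016,0.002,0,0],[0.088,-0.015,0.002,0,0],[0.103,-0.012,0.002,0,0],[0.118,-0.008,0.002,0,0],[0.118,-0.008,0.002,0,0],[0.118,-0.008,0.002,0,0]]

```text
time_s: 6.15
ee_pos: [445.2, 227.6, 121.9]
ee_rot: [-179.5, -0.2, 86.5]
force: [-13.0, 6.1, 7.9]
gripper_width: 11.7
```

```bash
python3 - <<'E'
from h import *
st()
crop("top",200,60,380,320,"t3.png",2.3,1.8)
E
```

```text
6.15 [445.2 227.6 121.9] [-179.5   -0.2   86.5] F [-13.    6.1   7.9] w 11.7 q6 [ 25.5  17.5 108.2   0.5  54.6  28.8]
```

View pics/t3.png

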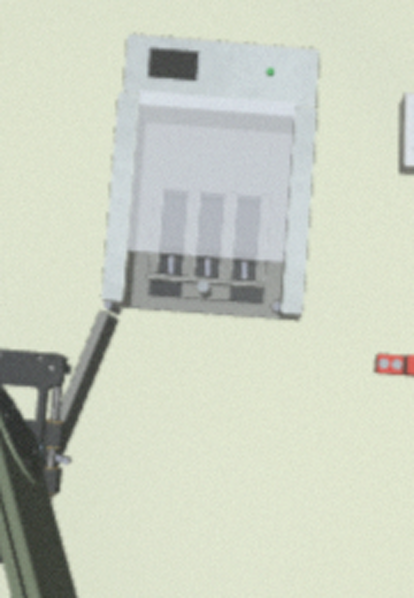

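>>> jog_arm:
  deltas:
    - [[0.0,0.003,0.0,0,0.03],[0.0,0.003,0.0,0,0.03],[0.0,0.003,0.0,0,0.03],[0.0,0.003,-0.03,0,0.03],[0.0,0.003,-0.06,0,0.03],[0.0,0.003,-0.09,0,0.03],[0.0,0.003,-0.09,0,0.03]]

```text
time_s: 6.78
ee_pos: [456.4, 227.0, 218.0]
ee_rot: [179.2, -0.4, 86.6]
force: [1.6, 0.6, -0.0]
gripper_width: 29.7
```

```bash
python3 - <<'E'
from h import *
st()
print(go(607,74.3,150,176.5))
E
```

```text
6.78 [456.4 227.  218. ] [179.2  -0.4  86.6] F [ 1.6  0.6 -0. ] w 29.7 q6 [25.1 12.5 99.7  0.  66.8 28.6]
[-0.1439, 0.1586, 0.069, -89.9417]
```

>>> jog_arm:
  deltas:
    - [[-0.143,0.155,0.0,-90,0.05],[-0.143,0.155,0.0,-90,0.05],[-0.143,0.155,0.0,-90,0.05],[-0.143,0.155,0.0,-90,0.05],[-0.143,0.155,0.0,-90,0.05],[-0.143,0.155,0.0,-90,0.05],[-0.143,0.155,0.0,-90,0.05],[-0.143,0.155,0.06,-90,0.05],[-0.143,0.155,0.06,-90,0.05],[-0.143,0.155,0.06,-90,0.05],[-0.143,0.155,0.06,-90,0.05],[-0.143,0.155,0.06,-90,0.05],[-0.143,0.155,0.06,-90,0.05],[-0.143,0.155,0.06,-90,0.05],[-0.143,0.155,0.06,-90,0.05]]

```text
time_s: 8.03
ee_pos: [599.3, 73.0, 151.4]
ee_rot: [180.0, 0.1, 176.4]
force: [-0.5, -0.5, 0.5]
gripper_width: 50.1
```

```bash
python3 - <<'E'
from h import *
st()
print(go(607,74.3,70,176.5))
crop("scene",270,130,430,250,"s4.png",4)
E
```

```text
8.03 [599.3  73.  151.4] [1.800e+02 1.000e-01 1.764e+02] F [-0.5 -0.5  0.5] w 50.1 q6 [  5.8  24.1  92.6   0.   63.1 -80.6]
[-0.0075, 0.0018, 0.0814, -0.1039]
```

View pics/s4.png

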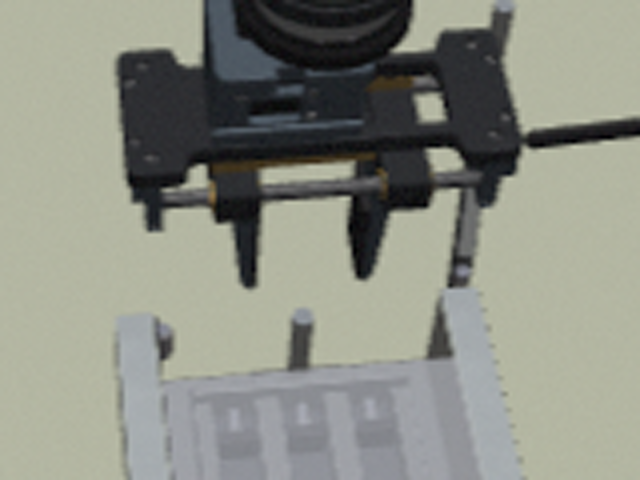

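>>> jog_arm:
  deltas:
    - [[-0.007,0.002,0.02,0,0.05],[-0.007,0.002,0.045,0,0.05],[-0.007,0.002,0.065,0,0.05],[-0.007,0.002,0.08,0,0.05],[-0.007,0.002,0.08,0,0.05],[-0.007,0.002,0.08,0,0.0],[-0.007,0.002,0.08,0,0.0],[-0.007,0.002,0.08,0,0.0],[-0.007,0.002,0.08,0,0.0],[-0.007,0.002,0.08,0,0.0],[-0.007,0.002,0.08,0,0.0],[-0.007,0.002,0.08,0,0.0],[-0.007,0.002,0.08,0,0.0]]
  grip_force: 25

```text
time_s: 9.17
ee_pos: [606.2, 74.4, 71.5]
ee_rot: [180.0, 0.1, 176.5]
force: [-0.2, 2.1, 3.3]
gripper_width: 11.3
```

```bash
python3 - <<'E'
from h import *
st()
E
```

```text
9.17 [606.2  74.4  71.5] [1.800e+02 1.000e-01 1.765e+02] F [-0.2  2.1  3.3] w 11.3 q6 [  5.9  29.2  97.    0.   53.7 -80.6]
```

Gripped. Now I pull the rail out 128 mm.

>>> jog_arm:
  deltas:
    - [[0.012,0,0,0,0],[0.024,0,0,0,0],[0.036,0,0,0,0],[0.048,0,0,0,0],[0.06,0,0,0,0],[0.072,0,0,0,0],[0.084,0,0,0,0],[0.096,0,0,0,0],[0.108,0,0,0,0],[0.118,0,0,0,0],[0.126,0,0,0,0],[0.13,0,0,0,0],[0.132,0,0,0,0],[0.132,0,0,0,0],[0.132,0,0,0,0]]

```text
time_s: 10.42
ee_pos: [478.4, 81.5, 71.6]
ee_rot: [-180.0, 0.5, 176.6]
force: [10.1, -4.4, -3.2]
gripper_width: 11.2
```

```bash
python3 - <<'E'
from h import *
st()
E
```

```text
10.42 [478.4  81.5  71.6] [-180.     0.5  176.6] F [10.1 -4.4 -3.2] w 11.2 q6 [  8.4  19.7 114.2  -0.2  45.6 -78.1]
```

>>> jog_arm:
  deltas:
    - [[-0.001,0,0,0,0.05],[-0.001,0,0,0,0.05],[-0.001,0,0,0,0.05],[-0.001,0,-0.04,0,0.05],[-0.001,0,-0.08,0,0.05],[-0.001,0,-0.12,0,0.05],[-0.001,0,-0.12,0,0.05]]

```text
time_s: 11.0
ee_pos: [478.6, 82.8, 197.9]
ee_rot: [179.8, 0.7, 176.5]
force: [1.5, 1.6, -0.3]
gripper_width: 49.7
```

```bash
python3 - <<'E'
from h import *
st()
print(go(426,-173.5,120,95.1))
E
```

```text
11.0 [478.6  82.8 197.9] [179.8   0.7 176.5] F [ 1.5  1.6 -0.3] w 49.7 q6 [  8.4  11.4 104.4   0.   63.5 -78.1]
[0.0381, -0.2593, 0.0766, 81.4399]
```

>>> jog_arm:
  deltas:
    - [[0.037,-0.259,0.03,81.5,0.05],[0.037,-0.259,0.03,81.5,0.05],[0.037,-0.259,0.03,81.5,0.05],[0.037,-0.259,0.03,81.5,0.05],[0.037,-0.259,0.03,81.5,0.05],[0.037,-0.259,0.03,81.5,0.05],[0.037,-0.259,0.03,81.5,0.05],[0.037,-0.259,0.03,81.5,0.05],[0.037,-0.259,0.07,81.5,0.05],[0.037,-0.259,0.07,81.5,0.05],[0.037,-0.259,0.07,81.5,0.05],[0.037,-0.259,0.07,81.5,0.05],[0.037,-0.259,0.07,81.5,0.05],[0.037,-0.259,0.07,81.5,0.05],[0.037,-0.259,0.07,81.5,0.05]]

```text
time_s: 12.25
ee_pos: [422.3, -174.0, 120.8]
ee_rot: [-180.0, -0.0, 95.1]
force: [-0.0, -0.7, 0.9]
gripper_width: 49.8
```

```bash
python3 - <<'E'
from h import *
st();print(go(426,-173.5,44,95.1))
s=crop("scene",190,110,290,270,"s5a.png",3.7); crop("scene",290,150,420,270,"s5b.png",6,im=s)
t=crop("top",235,130,345,260,"t5b.png",4.6,1.8); crop("top",355,170,455,285,"t5a.png",5,1.8,im=t)
E
```

```text
12.25 [ 422.3 -174.   120.8] [-180.    -0.    95.1] F [-0.  -0.7  0.9] w 49.8 q6 [-23.8  13.9 113.8   0.   52.3 -29. ]
[0.0001, 0.0038, 0.0768, 0.0053]
```

View pics/s5a.png

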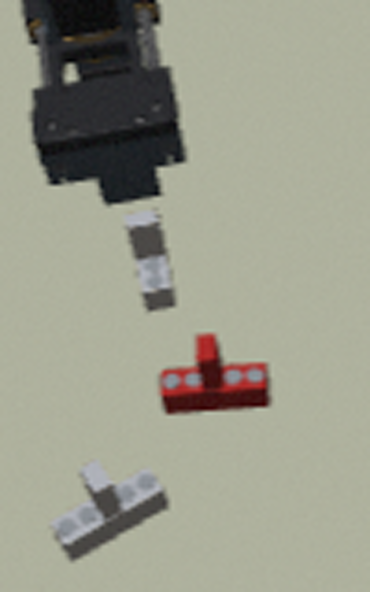

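View pics/s5b.png

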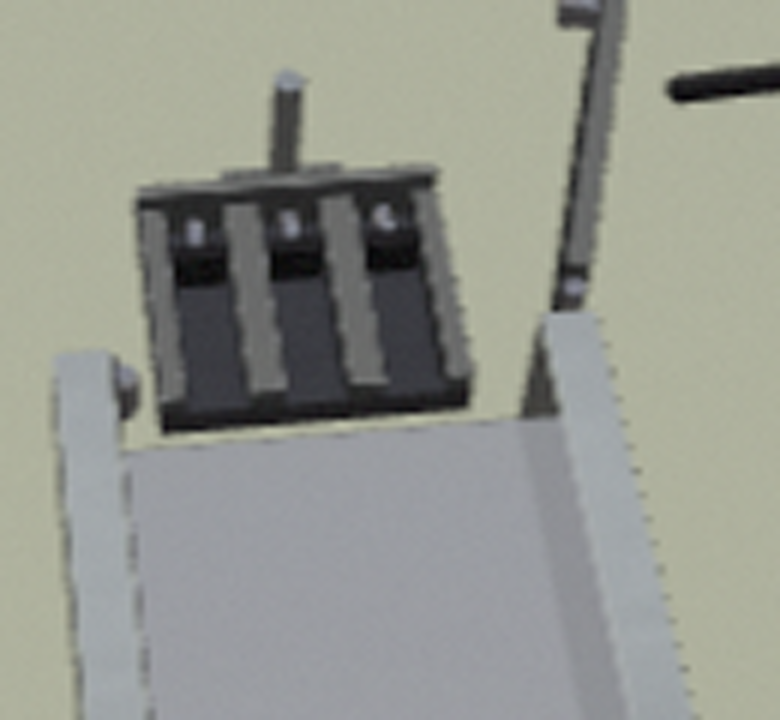

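View pics/t5b.png

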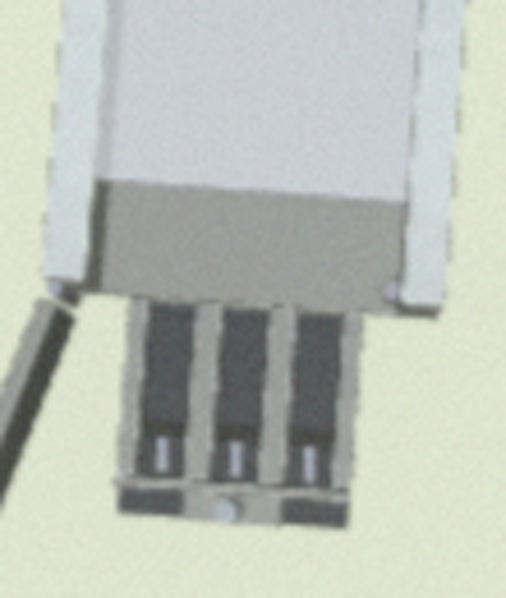

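View pics/t5a.png

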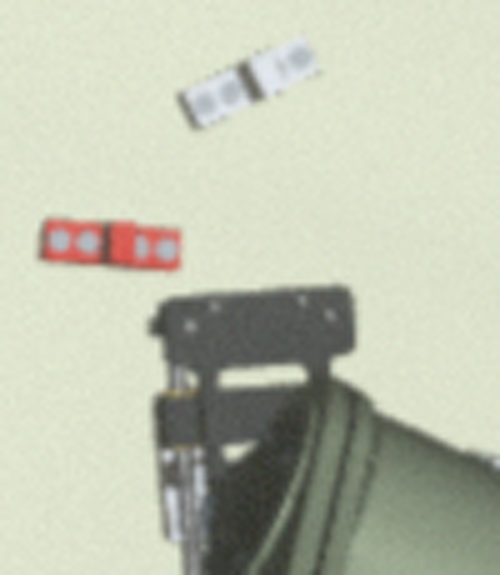

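```bash
python3 - <<'E'
from h import *
np.set_printoptions(precision=1,suppress=True)
S=lambda u,v:(290+u/6,150+v/6); T=lambda u,v:(235+u/4.6,130+v/4.6)
pt=p2w("top",*T(225,510),92); ps=p2w("scene",*S(289,80),92); print("post",pt,ps)
for n,c,X,z in [("fol face",'top',(236,430),39),("lip outer",'top',(246,304),26),("end front plate",'top',(232,484),36),
 ("wall outer L end",'top',(133,300),36),("wall outer R end",'top',(362,312),36),("wallL front",'top',(117,480),36),("wallR front",'top',(348,493),36),
 ("fol face",'scene',(297,247),39),("lip out",'scene',(318,405),26),("wallend R",'scene',(160,405),36),("wallend L",'scene',(470,375),36),("fr R",'scene',(138,195),36),("fr L",'scene',(435,172),36),
 ("midL wall L/R",'scene',(345,385),36),("",'scene',(288,390),36)]:
    w=p2w(c,*(T if c=='top' else S)(*X),z); d=w-(pt if c=='top' else ps)
    ex=np.array([.9981,-.061,0]); ey=np.array([.061,.9981,0]); print(c,n,w,"rel",d@ex,d@ey)
E
```

```text
post [480.1  80.2  92. ] [479.7  83.1  92. ]
top fol face [520.   78.2  39. ] rel 40.00025483020584 0.48463378673387403
top lip outer [585.8  75.1  26. ] rel 105.78365281776301 1.3519285947763582
top end front plate [492.4  79.8  36. ] rel 12.356500885313173 0.3882594404129701
top wall outer L end [585.9 132.6  36. ] rel 102.42016901625942 58.74467325927888
top wall outer R end [582.   14.9  36. ] rel 105.70942766935462 -58.94011026053437
top wallL front [493.5 138.5  36. ] rel 9.85105810944402 58.99266568715375
top wallR front [488.8  20.4  36. ] rel 12.36042450706401 -59.14820590362978
scene fol face [520.   81.1  39. ] rel 40.367814192961916 0.4565208238884672
scene lip out [585.4  77.6  26. ] rel 105.9110875916251 1.002303726095878
scene wallend R [582.8  17.3  36. ] rel 106.98584944593058 -59.341303802056125
scene wallend L [587.2 135.3  36. ] rel 104.15689224349771 58.66486221777786
scene fr R [482.8  23.8  36. ] rel 6.7418241503010785 -58.99788377217827
scene fr L [489.2 143.2  36. ] rel 5.8638158850719195 60.548699300101525
scene midL wall L/R [584.5  87.6  36. ] rel 104.36150851789088 10.95383285680698
scene  [583.5  66.   36. ] rel 104.65192282510476 -10.730305163741624
```

>>> jog_arm:
  deltas:
    - [[0.0,0.004,0.0,90,0.05],[0.0,0.004,0.0,90,0.05],[0.0,0.004,0.0,90,0.05],[0.0,0.004,0.0,90,0.05],[0.0,0.004,0.0,90,0.05],[0.0,0.004,0.0,90,0.05],[0.0,0.004,0.0,90,0.05],[0.0,0.004,0.0,90,0.05],[0.0,0.004,0.0,90,0.05],[0.0,0.004,0.0,90,0.05],[0.0,0.004,0.03,90,0.05],[0.0,0.004,0.06,90,0.05],[0.0,0.004,0.076,90,0.05],[0.0,0.004,0.076,90,0.05],[0.0,0.004,0.076,90,0.05]]

```text
time_s: 13.6
ee_pos: [426.3, -173.8, 44.6]
ee_rot: [-179.9, 0.1, 5.2]
force: [0.3, 1.4, 0.8]
gripper_width: 50.1
```

```bash
python3 - <<'E'
from h import *
st()
s=crop("scene",190,130,290,250,"s6a.png",5)
E
```

```text
13.6 [ 426.3 -173.8   44.6] [-1.799e+02  1.000e-01  5.200e+00] F [0.3 1.4 0.8] w 50.1 q6 [-23.6  20.4 118.6   0.   41.   61.2]
```

View pics/s6a.png

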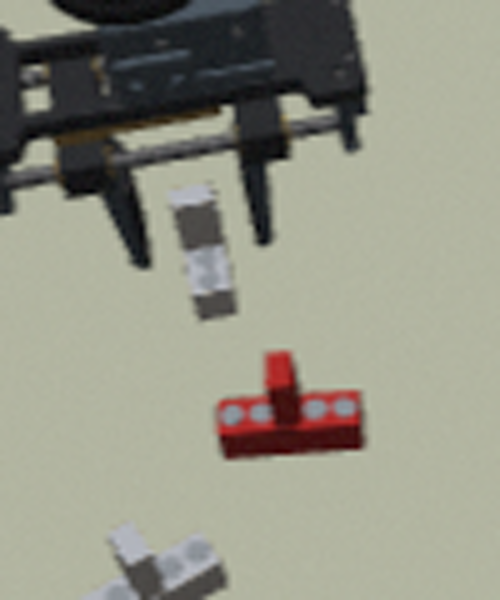

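Fingers straddle strip A. I squeeze to centre it in y, reopen and lift.

>>> jog_arm:
  deltas:
    - [[0,0,0,0,0.01],[0,0,0,0,0.01],[0,0,0,0,0.01],[0,0,0,0,0.01],[0,0,0,0,0.01],[0,0,0,0,0.01],[0,0,0,0,0.01],[0,0,0,0,0.01],[0,0,0,0,0.01]]
  grip_force: 8

```text
time_s: 14.4
ee_pos: [426.8, -174.1, 45.4]
ee_rot: [180.0, -0.0, 5.0]
force: [-0.4, -0.2, 4.9]
gripper_width: 20.5
```

>>> jog_arm:
  deltas:
    - [[0,0,0,0,0.05],[0,0,0,0,0.05],[0,0,0,0,0.05],[0,0,0,0,0.05],[0,0,-0.02,0,0.05],[0,0,-0.045,0,0.05],[0,0,-0.045,-90,0.05],[0,0,-0.045,-90,0.05],[0,0,-0.045,-90,0.05],[0,0,-0.045,-90,0.05],[0,0,-0.045,-90,0.05],[0,0,-0.045,-90,0.05],[0,0,-0.045,-90,0.05],[0,0,-0.045,-90,0.05],[0,0,-0.045,-90,0.05],[0,0,-0.045,-90,0.05],[0,0,-0.045,-90,0.05],[0,0,-0.045,-90,0.05],[0,0,-0.045,-90,0.05],[0,0,-0.045,-90,0.05]]

```text
time_s: 16.07
ee_pos: [426.4, -173.9, 89.7]
ee_rot: [-180.0, -0.0, 95.1]
force: [-0.3, -0.3, 1.1]
gripper_width: 50.0
```

```bash
python3 - <<'E'
from h import *
st()
E
```

```text
16.07 [ 426.4 -173.9   89.7] [-180.    -0.    95.1] F [-0.3 -0.3  1.1] w 50.0 q6 [-23.6  16.6 115.7   0.   47.8 -28.7]
```

>>> jog_arm:
  deltas:
    - [[0,0,0.03,0,0.05],[0,0,0.045,0,0.05],[0,0,0.045,0,0.05],[0,0,0.045,0,0.0],[0,0,0.045,0,0.0],[0,0,0.045,0,0.0],[0,0,0.045,0,0.0],[0,0,0.045,0,0.0],[0,0,0.045,0,0.0],[0,0,0.045,0,0.0],[0,0,0.045,0,0.0],[0,0,0.045,0,0.0],[0,0,0.045,0,0.0],[0,0,0.045,0,0.0]]
  grip_force: 20

```text
time_s: 17.23
ee_pos: [426.8, -174.1, 45.4]
ee_rot: [180.0, 0.0, 95.0]
force: [-1.1, 0.6, 4.9]
gripper_width: 12.0
```

```bash
python3 - <<'E'
from h import *
st()
E
```

```text
17.23 [ 426.8 -174.1   45.4] [180.   0.  95.] F [-1.1  0.6  4.9] w 12.0 q6 [-23.6  20.4 118.6   0.   41.  -28.7]
```

```bash
python3 - <<'E'
from h import *
print(go(560.8,114.9,160,86.6))
E
```

```text
[0.2761, 0.1589, -0.1146, 8.4269]
```

>>> jog_arm:
  deltas:
    - [[0,0,-0.035,0,0],[0,0,-0.07,0,0],[0,0,-0.105,0,0],[0.02,0.01,-0.115,2,0],[0.05,0.03,-0.115,4,0],[0.08,0.05,-0.115,8.4,0],[0.11,0.065,-0.115,8.4,0],[0.14,0.08,-0.115,8.4,0],[0.17,0.1,-0.115,8.4,0],[0.2,0.115,-0.115,8.4,0],[0.23,0.13,-0.115,8.4,0],[0.25,0.145,-0.115,8.4,0],[0.265,0.154,-0.115,8.4,0],[0.276,0.159,-0.115,8.4,0],[0.276,0.159,-0.115,8.4,0],[0.276,0.159,-0.115,8.4,0],[0.276,0.159,-0.115,8.4,0],[0.276,0.159,-0.115,8.4,0]]

```text
time_s: 18.73
ee_pos: [560.2, 113.8, 159.9]
ee_rot: [-180.0, 0.0, 86.6]
force: [0.5, -0.4, -1.8]
gripper_width: 11.9
```

```bash
python3 - <<'E'
from h import *
st();print(go(560.8,114.9,100,86.6))
s=crop("scene",280,110,420,260,"s7.png",4)
t=crop("top",235,100,345,260,"t7.png",3.7,1.8)
E
```

```text
18.73 [560.2 113.8 159.9] [-180.     0.    86.6] F [ 0.5 -0.4 -1.8] w 11.9 q6 [10.3 21.1 96.3 -0.  62.7 13.8]
[0.0012, 0.0006, 0.0599, -0.0415]
```

View pics/s7.png

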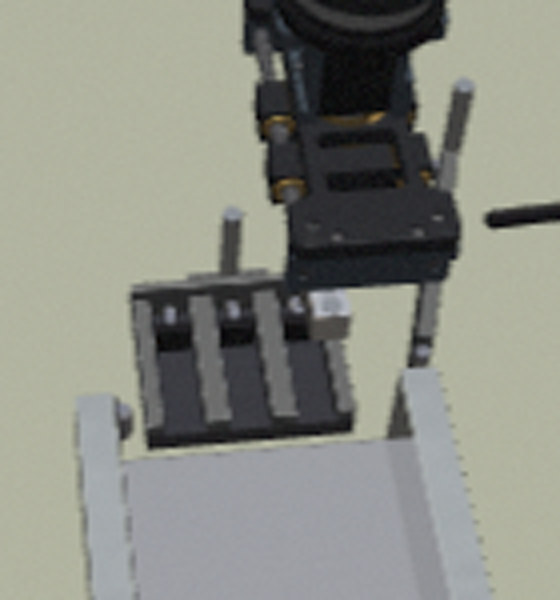

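View pics/t7.png

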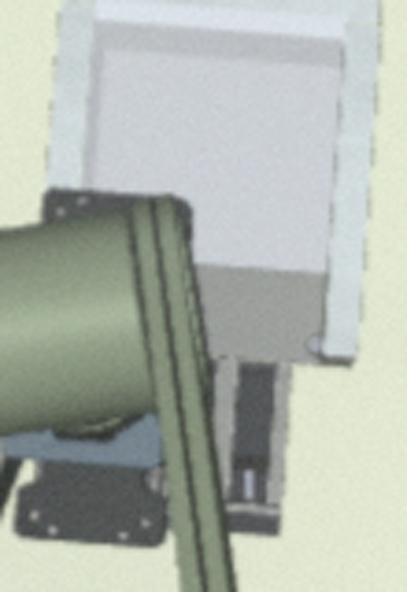

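>>> jog_arm:
  deltas:
    - [[0.001,0.001,0.025,0,0],[0.001,0.001,0.05,0,0],[0.001,0.001,0.068,0,0],[0.001,0.001,0.068,0,0],[0.001,0.001,0.068,0,0],[0.001,0.001,0.068,0,0]]

```text
time_s: 19.33
ee_pos: [562.7, 115.7, 93.2]
ee_rot: [179.9, -0.0, 86.6]
force: [-0.5, -0.1, 0.1]
gripper_width: 12.0
```

```bash
python3 - <<'E'
from h import *
st()
s=crop("scene",305,150,385,220,"s8.png",9)
# predicted corners of strip end (+x) at present
x,y,z=env.state()['ee_pos'];b=z-45.4
a=np.radians(-3.4);ex=np.array([np.cos(a),np.sin(a)]);ey=np.array([-ex[1],ex[0]])
for n,sx,sy,h in [("topL",33,10,22),("topR",33,-10,22),("botL",33,10,0),("botR",33,-10,0)]:
    q=np.array([x,y])+sx*ex+sy*ey; u=w2p("scene",[*q,b+h]); print(n,(u-[305,150])*9)
def lane(n,h,sx,sy): 
    o=np.array([543.6,77.9])+n*38*ey+sx*ex+sy*ey; u=w2p("scene",[*o,18+h]); return ((u-[305,150])*9).round(0)
print("lane L wall-ends inner", lane(1,18,39,12),lane(1,18,39,-12),lane(1,18,-23,12),lane(1,18,-23,-12), "M",lane(0,18,39,12),lane(0,18,39,-12))
E
```

```text
19.33 [562.7 115.7  93.2] [179.9  -0.   86.6] F [-0.5 -0.1  0.1] w 12.0 q6 [ 10.5  25.  100.8   0.   54.   13.9]
topL [546.39704402 521.06506421]
topR [464.98601459 527.34322531]
botL [538.05049077 571.44667535]
botR [458.17165997 577.66950903]
lane L wall-ends inner [531. 562.] [436. 569.] [493. 366.] [402. 373.] M [381. 573.] [287. 581.]
```

View pics/s8.png

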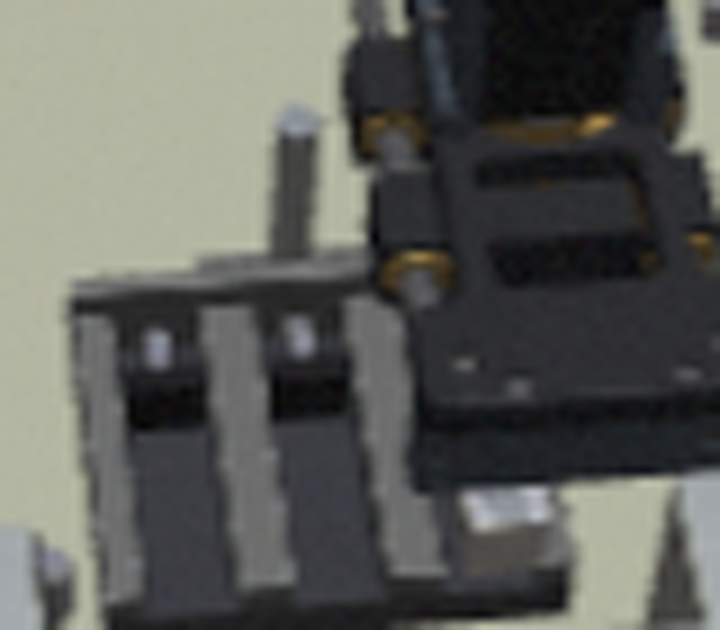

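>>> jog_arm:
  deltas:
    - [[0.0005,0.0,0.004,0,0],[0.0005,0,0.008,0,0],[0.0005,0,0.008,0,0],[0.0005,0,0.008,0,0],[0.0005,0,0.008,0,0]]

```text
time_s: 19.8
ee_pos: [561.9, 116.4, 84.1]
ee_rot: [180.0, -0.0, 86.6]
force: [0.1, 0.1, -0.8]
gripper_width: 11.7
```

```bash
python3 - <<'E'
from h import *
st()
im=np.mean([env.grab_frame("scene").astype(float) for _ in range(5)],axis=0)
a=np.clip(im[196:224,318:380,::-1]*1.6,0,255).astype(np.uint8)
cv2.imwrite("pics/s9.png",cv2.resize(a,None,fx=12,fy=12,interpolation=cv2.INTER_CUBIC))
x,y,z=env.state()['ee_pos'];b=z-45.4
a=np.radians(-3.4);ex=np.array([np.cos(a),np.sin(a)]);ey=np.array([-ex[1],ex[0]])
for n,sx,sy,h in [("topL",33,10,22),("topR",33,-10,22),("botL",33,10,0),("botR",33,-10,0)]:
    q=np.array([x,y])+sx*ex+sy*ey; u=w2p("scene",[*q,b+h]); print(n,(u-[318,196])*12)
for n in (0,1):
  for sy in (-12,12):
    o=np.array([543.6,77.9])+n*38*ey+39*ex+sy*ey; u=w2p("scene",[*o,36]); print(n,sy,((u-[318,196])*12).round(0))
E
```

```text
19.8 [561.9 116.4  84.1] [180.   -0.   86.6] F [ 0.1  0.1 -0.8] w 11.7 q6 [ 10.6  25.6 101.4   0.   53.   13.9]
topL [569.40446494 167.09278865]
topR [461.82470896 175.41975127]
botL [558.43203698 233.22200917]
botR [452.85926554 241.47536514]
0 -12 [226. 222.]
0 12 [352. 213.]
1 -12 [426. 207.]
1 12 [551. 197.]
```

View pics/s9.png

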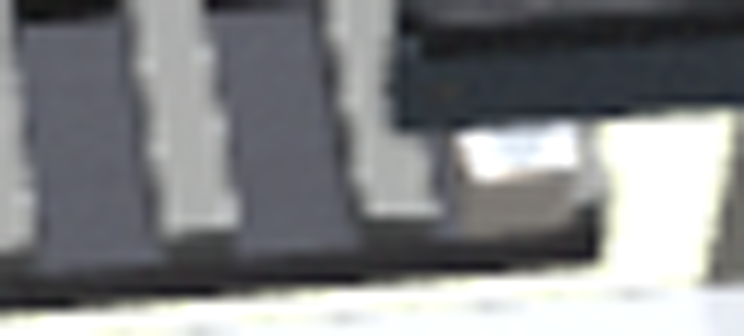

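>>> jog_arm:
  deltas:
    - [[0,0,0.004,0,0],[0,0,0.007,0,0],[0,0,0.01,0,0],[0,0,0.01,0,0],[0,0,0.01,0,0]]

```text
time_s: 20.47
ee_pos: [561.6, 116.3, 73.6]
ee_rot: [-180.0, 0.0, 86.6]
force: [-0.5, 0.9, -0.8]
gripper_width: 12.1
```

```bash
python3 - <<'E'
from h import *
st()
im=crop("scene",318,190,380,224,"s10.png",12,1.6)
E
```

```text
20.47 [561.6 116.3  73.6] [-180.     0.    86.6] F [-0.5  0.9 -0.8] w 12.1 q6 [ 10.5  26.3 102.1   0.   51.7  13.9]
```

View pics/s10.png

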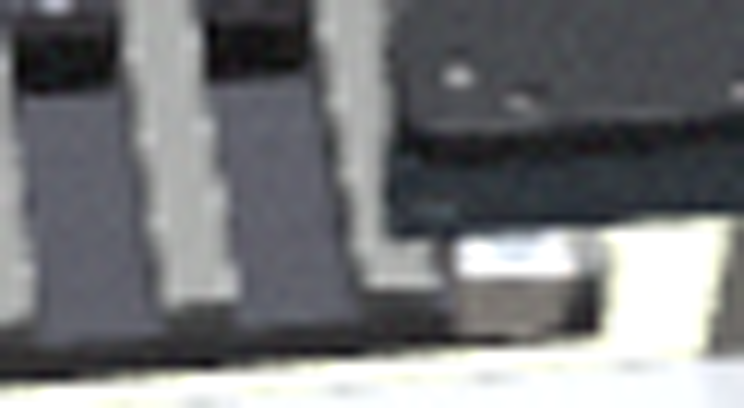

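>>> jog_arm:
  deltas:
    - [[-0.0005,-0.004,0,0,0],[-0.0005,-0.008,0,0,0],[-0.0005,-0.012,0,0,0],[-0.0005,-0.016,0,0,0],[-0.0005,-0.0195,0,0,0],[-0.0005,-0.0195,0,0,0],[-0.0005,-0.0195,0,0,0],[-0.0005,-0.0195,0,0,0]]

```text
time_s: 21.18
ee_pos: [542.9, 117.0, 74.2]
ee_rot: [179.9, -0.0, 86.6]
force: [1.9, -0.0, -1.4]
gripper_width: 11.6
```

```bash
python3 - <<'E'
from h import *
st()
im=crop("scene",318,180,380,224,"s11.png",12,1.6)
E
```

```text
21.18 [542.9 117.   74.2] [179.9  -0.   86.6] F [ 1.9 -0.  -1.4] w 11.6 q6 [ 11.   24.9 104.6  -0.   50.5  14.3]
```

View pics/s11.png

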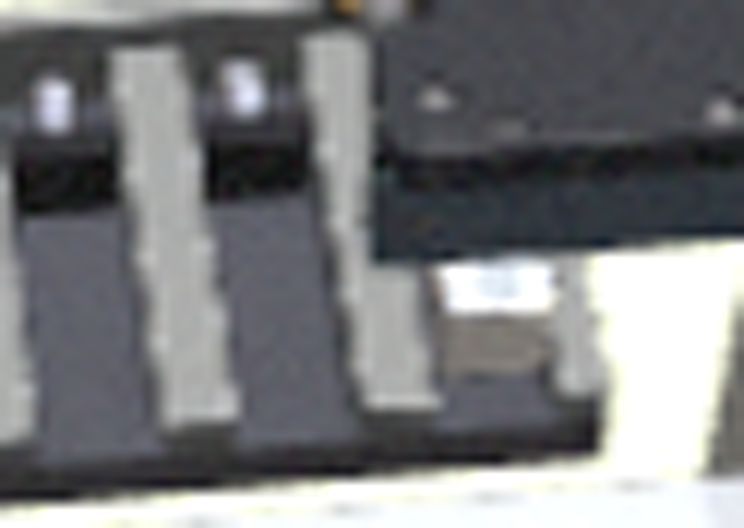

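>>> jog_arm:
  deltas:
    - [[-0.0005,-0.001,0.003,0,0],[-0.0005,-0.001,0.006,0,0],[-0.0005,-0.001,0.009,0,0],[-0.0005,-0.001,0.0115,0,0],[-0.0005,-0.001,0.0115,0,0],[-0.0005,-0.001,0.0115,0,0]]

```text
time_s: 21.73
ee_pos: [541.5, 116.7, 63.2]
ee_rot: [180.0, -0.0, 86.6]
force: [1.4, -0.4, 7.1]
gripper_width: 11.6
```

```bash
python3 - <<'E'
from h import *
st()
im=crop("scene",318,180,380,224,"s12.png",12,1.6)
E
```

```text
21.73 [541.5 116.7  63.2] [180.   -0.   86.6] F [ 1.4 -0.4  7.1] w 11.6 q6 [ 11.   25.5 105.4   0.   49.   14.3]
```

View pics/s12.png

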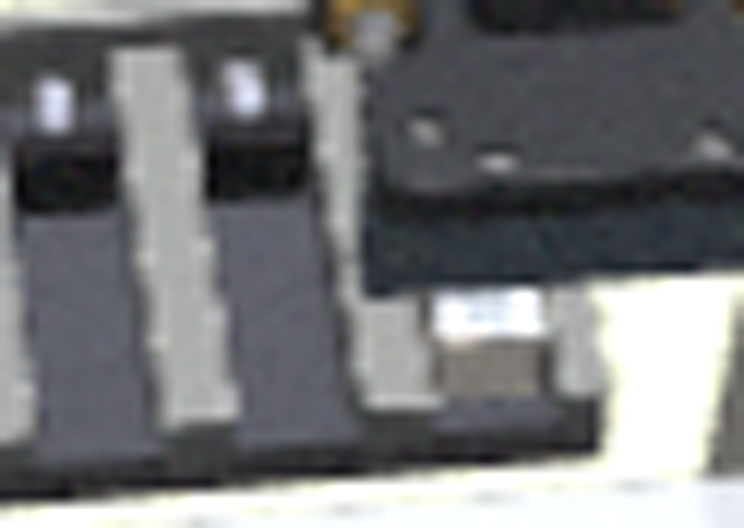

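Contact with the floor, in front of the lip. I release and rise.

>>> jog_arm:
  deltas:
    - [[0,0,0,0,0.035],[0,0,0,0,0.035],[0,0,0,0,0.035],[0,0,0,0,0.035],[0,0,-0.03,0,0.035],[0,0,-0.06,0,0.035],[0,0,-0.095,0,0.05],[0,0,-0.095,0,0.05],[0,0,-0.095,0,0.05]]

```text
time_s: 22.53
ee_pos: [541.5, 116.7, 158.8]
ee_rot: [179.9, -0.0, 86.6]
force: [0.1, 0.3, -0.2]
gripper_width: 49.2
```

```bash
python3 - <<'E'
from h import *
st()
im=crop("scene",308,170,380,224,"s13.png",10,1.5)
crop("scene",190,130,290,270,"s13b.png",4.5,im=im)
print([ (np.round(d["xyz"]),d["conf"]) for d in env.look_for("scene","strip1")])
print(go(616,-207,150,25))
E
```

```text
22.53 [541.5 116.7 158.8] [179.9  -0.   86.6] F [ 0.1  0.3 -0.2] w 49.2 q6 [11.  19.6 98.8  0.  61.5 14.3]
[(array([ 624., -202.,   25.]), 0.84), (array([550., 114.,  44.]), 0.69), (array([ 538., -142.,   22.]), 0.6), (array([537.,  74.,  33.]), 0.51)]
[-0.3183, 0.095, 0.006, 61.63]
```

View pics/s13.png

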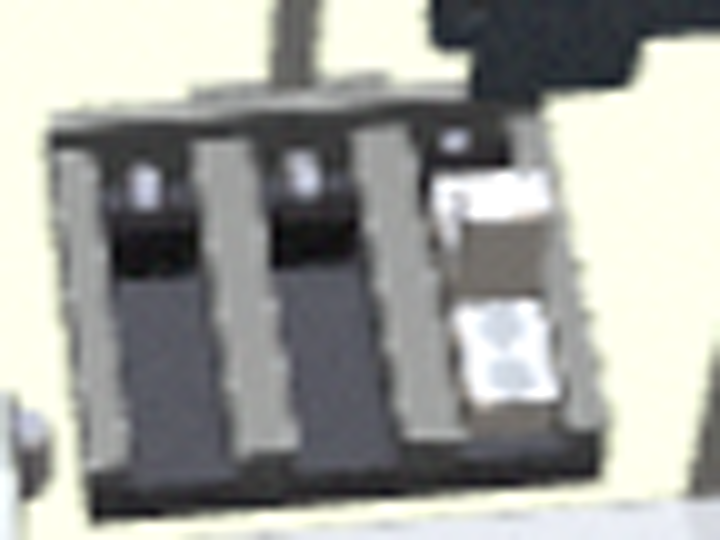

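View pics/s13b.png

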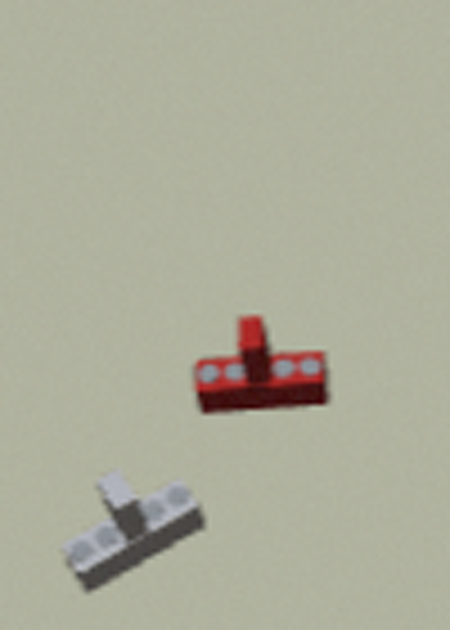

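```bash
python3 - <<'E'
from h import *
np.set_printoptions(precision=0,suppress=True)
# rack caps: near-left cap & near-right cap (row nearest robot): top (383,120)/(435,122); scene far row (robot side) (185,294),(246,289)
print(tri([("scene",246,289),("top",382,120)]),tri([("scene",185,294),("top",434,121)]))
print(tri([("scene",184,326),("top",381,134)]))
print(go(615,-207,150,114.8))
E
```

```text
[ 758. -140.   94.] [ 756. -253.  106.]
[ 763. -216.  -12.]
[-0.3184, 0.094, 0.006, -28.17]
```

>>> jog_arm:
  deltas:
    - [[-0.03,0.01,0,-5,0.05],[-0.07,0.02,0,-10,0.05],[-0.11,0.03,0,-15,0.05],[-0.15,0.045,0,-20,0.05],[-0.19,0.056,0,-28,0.05],[-0.23,0.068,0,-28,0.05],[-0.27,0.08,0,-28,0.05],[-0.3,0.089,0.006,-28,0.05],[-0.318,0.094,0.006,-28,0.05],[-0.318,0.094,0.006,-28,0.05],[-0.318,0.094,0.006,-28,0.05],[-0.318,0.094,0.006,-28,0.05],[-0.318,0.094,0.006,-28,0.05]]

```text
time_s: 23.72
ee_pos: [616.0, -204.5, 151.1]
ee_rot: [-180.0, -0.1, 114.7]
force: [0.7, 0.5, -0.7]
gripper_width: 50.0
```

```bash
python3 - <<'E'
from h import *
np.set_printoptions(precision=1,suppress=True)
st()
print(go(615,-207,44.5,114.8))
im=crop("scene",190,190,290,280,"s14.png",5)
t=crop("top",235,130,345,260,"t14.png",4.6,1.8)
E
```

```text
23.72 [ 616.  -204.5  151.1] [-180.    -0.1  114.7] F [ 0.7  0.5 -0.7] w 50.0 q6 [-19.4  28.1  85.9   0.   66.1 -44.1]
[-0.002, -0.0019, 0.1066, -0.0732]
```

View pics/s14.png

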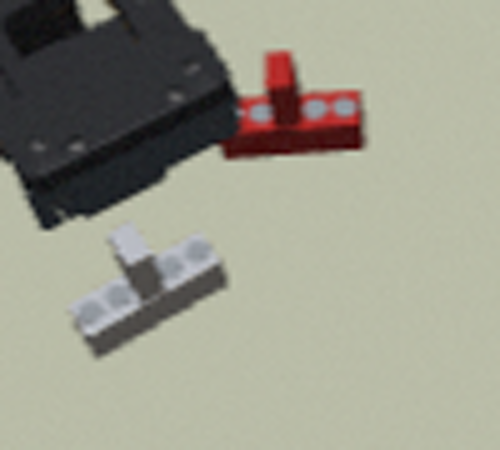

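View pics/t14.png

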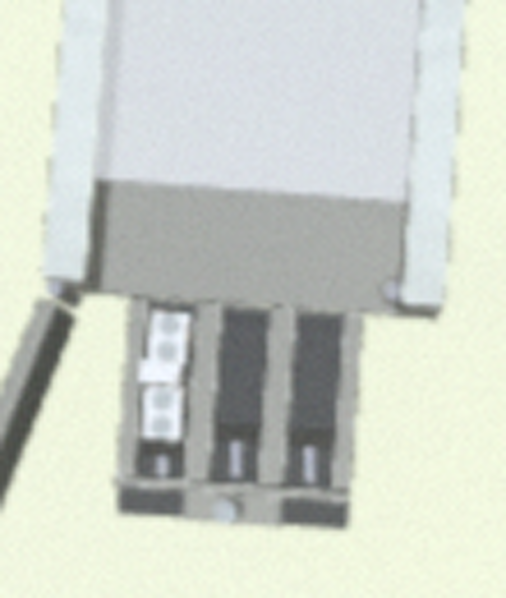

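>>> jog_arm:
  deltas:
    - [[-0.001,-0.001,0.03,0,0.05],[-0.001,-0.001,0.06,0,0.05],[-0.001,-0.001,0.085,0,0.05],[-0.001,-0.001,0.1,0,0.05],[-0.001,-0.001,0.107,0,0.05],[-0.001,-0.001,0.107,0,0.05],[-0.001,-0.001,0.107,0,0.05]]
  grip_force: 8

```text
time_s: 24.4
ee_pos: [616.5, -207.3, 45.2]
ee_rot: [180.0, 0.0, 114.7]
force: [0.1, 0.7, -0.1]
gripper_width: 50.0
```

```bash
python3 - <<'E'
from h import *
np.set_printoptions(precision=1,suppress=True)
st()
im=crop("scene",190,190,290,280,"s15.png",5)
E
```

```text
24.4 [ 616.5 -207.3   45.2] [180.    0.  114.7] F [ 0.1  0.7 -0.1] w 50.0 q6 [-19.6  33.8  92.6   0.   53.5 -44.3]
```

View pics/s15.png

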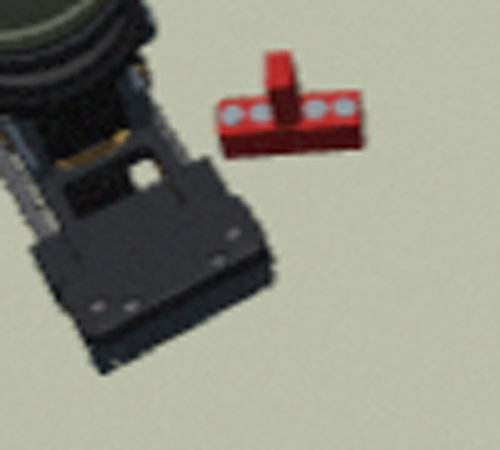

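Squeeze to centre across the width, then reopen, rise and turn 90°.

>>> jog_arm:
  deltas:
    - [[0,0,0,0,0.01],[0,0,0,0,0.01],[0,0,0,0,0.01],[0,0,0,0,0.01],[0,0,0,0,0.01],[0,0,0,0,0.01],[0,0,0,0,0.01],[0,0,0,0,0.01],[0,0,0,0,0.01],[0,0,0,0,0.01]]
  grip_force: 8

```text
time_s: 25.28
ee_pos: [616.2, -207.8, 44.8]
ee_rot: [180.0, 0.0, 114.6]
force: [-0.6, 0.5, 3.2]
gripper_width: 19.9
```

>>> jog_arm:
  deltas:
    - [[0,0,0,0,0.05],[0,0,0,0,0.05],[0,0,0,0,0.05],[0,0,0,0,0.05],[0,0,-0.02,0,0.05],[0,0,-0.045,0,0.05],[0,0,-0.045,90,0.05],[0,0,-0.045,90,0.05],[0,0,-0.045,90,0.05],[0,0,-0.045,90,0.05],[0,0,-0.045,90,0.05],[0,0,-0.045,90,0.05],[0,0,-0.045,90,0.05],[0,0,-0.045,90,0.05],[0,0,-0.045,90,0.05],[0,0,-0.045,90,0.05],[0,0,-0.045,90,0.05],[0,0,-0.045,90,0.05],[0,0,-0.045,90,0.05],[0,0,-0.045,90,0.05]]

```text
time_s: 26.95
ee_pos: [615.8, -207.7, 89.2]
ee_rot: [-180.0, 0.0, 24.6]
force: [0.5, -0.2, 0.4]
gripper_width: 49.8
```

```bash
python3 - <<'E'
from h import *
st()
im=crop("scene",190,190,290,280,"s16.png",5)
E
```

```text
26.95 [ 615.8 -207.7   89.2] [-180.     0.    24.6] F [ 0.5 -0.2  0.4] w 49.8 q6 [-19.7  31.2  90.1   0.   58.7  45.8]
```

View pics/s16.png

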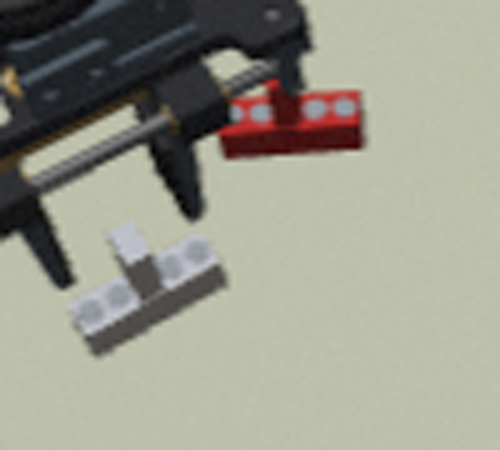

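>>> jog_arm:
  deltas:
    - [[0,0,0.03,0,0.05],[0,0,0.045,0,0.05],[0,0,0.045,0,0.05],[0,0,0.045,0,0.0],[0,0,0.045,0,0.0],[0,0,0.045,0,0.0],[0,0,0.045,0,0.0],[0,0,0.045,0,0.0],[0,0,0.045,0,0.0],[0,0,0.045,0,0.0],[0,0,0.045,0,0.0],[0,0,0.045,0,0.0],[0,0,0.045,0,0.0],[0,0,0.045,0,0.0]]
  grip_force: 20

```text
time_s: 28.17
ee_pos: [616.2, -207.8, 45.1]
ee_rot: [180.0, -0.0, 24.6]
force: [-0.1, 0.5, 5.7]
gripper_width: 11.9
```

```bash
python3 - <<'E'
from h import *
st(); print(go(556.3,39.1,160,86.6))
E
```

```text
28.17 [ 616.2 -207.8   45.1] [180.   -0.   24.6] F [-0.1  0.5  5.7] w 11.9 q6 [-19.7  33.8  92.6   0.   53.5  45.7]
[0.0485, -0.2494, -0.115, -61.9681]
```

>>> jog_arm:
  deltas:
    - [[0,0,-0.035,0,0],[0,0,-0.07,0,0],[0,0,-0.105,0,0],[0.004,-0.02,-0.115,-5,0],[0.01,-0.05,-0.115,-11,0],[0.015,-0.08,-0.115,-17,0],[0.02,-0.11,-0.115,-23,0],[0.025,-0.14,-0.115,-29,0],[0.03,-0.17,-0.115,-35,0],[0.036,-0.2,-0.115,-41,0],[0.042,-0.225,-0.115,-47,0],[0.046,-0.24,-0.115,-53,0],[0.0485,-0.249,-0.115,-58,0],[0.0485,-0.249,-0.115,-62,0],[0.0485,-0.249,-0.115,-62,0],[0.0485,-0.249,-0.115,-62,0],[0.0485,-0.249,-0.115,-62,0],[0.0485,-0.249,-0.115,-62,0]]

```text
time_s: 29.67
ee_pos: [556.3, 38.4, 159.2]
ee_rot: [-180.0, -0.0, 86.5]
force: [0.6, -0.3, -0.8]
gripper_width: 12.1
```

```bash
python3 - <<'E'
from h import *
st();print(go(557.3,39.6,84,86.6))
E
```

```text
29.67 [556.3  38.4 159.2] [-180.    -0.    86.5] F [ 0.6 -0.3 -0.8] w 12.1 q6 [ 2.8 19.9 98.2  0.  61.9  6.2]
[0.0013, 0.001, 0.0752, -0.0664]
```

>>> jog_arm:
  deltas:
    - [[0.001,0.001,0.025,0,0],[0.001,0.001,0.05,0,0],[0.001,0.001,0.068,0,0],[0.001,0.001,0.075,0,0],[0.001,0.001,0.075,0,0],[0.001,0.001,0.075,0,0],[0.001,0.001,0.075,0,0]]

```text
time_s: 30.25
ee_pos: [558.4, 39.7, 85.7]
ee_rot: [179.9, -0.0, 86.6]
force: [0.1, -0.5, -1.2]
gripper_width: 11.9
```

```bash
python3 - <<'E'
from h import *
st()
im=np.mean([env.grab_frame("scene").astype(float) for _ in range(3)],axis=0)
crop("scene",308,175,380,228,"s17.png",10,1.5,im=im)
x,y,z=env.state()['ee_pos'];b=z-45.1
a=np.radians(-3.4);ex=np.array([np.cos(a),np.sin(a)]);ey=np.array([-ex[1],ex[0]])
for n,sx,sy,h in [("topL",33,10,22),("topR",33,-10,22),("botL",33,10,0),("botR",33,-10,0)]:
    q=np.array([x,y])+sx*ex+sy*ey; u=w2p("scene",[*q,b+h]); print(n,((u-[308,175])*10).round())
for n in (-1,0):
  for sy in (-12,12):
    o=np.array([543.6,77.9])+n*38*ey+39*ex+sy*ey; u=w2p("scene",[*o,36]); print(n,sy,((u-[308,175])*10).round(0))
E
```

```text
30.25 [558.4  39.7  85.7] [179.9  -0.   86.6] F [ 0.1 -0.5 -1.2] w 11.9 q6 [  2.9  24.4 103.3   0.   52.1   6.3]
topL [230. 374.]
topR [139. 381.]
botL [227. 429.]
botR [138. 436.]
-1 -12 [121. 408.]
-1 12 [227. 400.]
0 -12 [288. 395.]
0 12 [394. 387.]
```

View pics/s17.png

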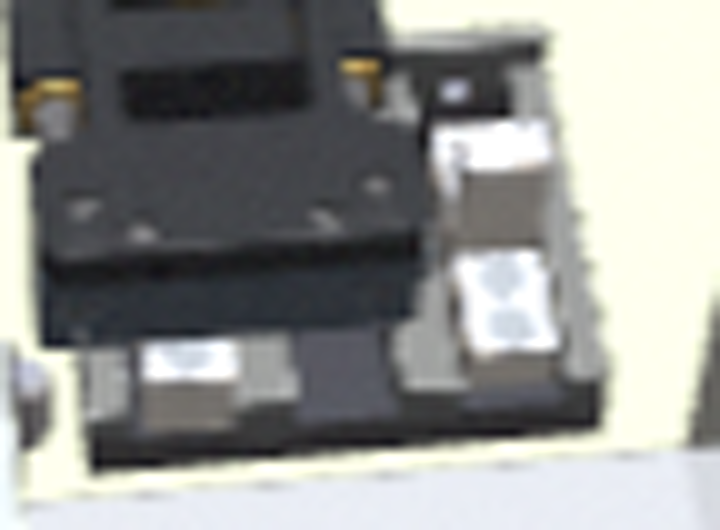

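>>> jog_arm:
  deltas:
    - [[0,0,0.004,0,0],[0,0,0.008,0,0],[0,0,0.0115,0,0],[0,0,0.0115,0,0],[0,0,0.0115,0,0],[0,0,0.0115,0,0]]

```text
time_s: 30.9
ee_pos: [557.3, 39.8, 72.8]
ee_rot: [-180.0, -0.0, 86.6]
force: [0.5, 0.0, 0.5]
gripper_width: 11.8
```

```bash
python3 - <<'E'
from h import *
st()
im=crop("scene",308,175,380,228,"s18.png",10,1.5)
E
```

```text
30.9 [557.3  39.8  72.8] [-180.    -0.    86.6] F [0.5 0.  0.5] w 11.8 q6 [  2.9  25.2 104.1   0.   50.6   6.3]
```

View pics/s18.png

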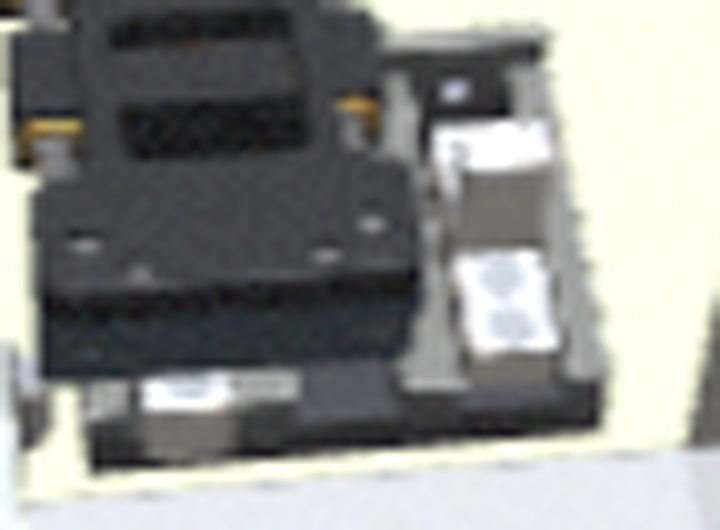

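>>> jog_arm:
  deltas:
    - [[0,-0.004,-0.001,0,0],[0,-0.008,-0.001,0,0],[0,-0.012,-0.001,0,0],[0,-0.016,-0.001,0,0],[0,-0.02,-0.001,0,0],[0,-0.02,-0.001,0,0],[0,-0.02,-0.001,0,0],[0,-0.02,-0.001,0,0]]

```text
time_s: 31.62
ee_pos: [538.0, 40.9, 74.2]
ee_rot: [179.9, -0.0, 86.6]
force: [2.7, -0.3, -1.5]
gripper_width: 11.9
```

```bash
python3 - <<'E'
from h import *
st()
im=crop("scene",308,175,380,228,"s19.png",10,1.5)
E
```

```text
31.62 [538.   40.9  74.2] [179.9  -0.   86.6] F [ 2.7 -0.3 -1.5] w 11.9 q6 [  3.1  23.7 106.7  -0.   49.5   6.5]
```

View pics/s19.png

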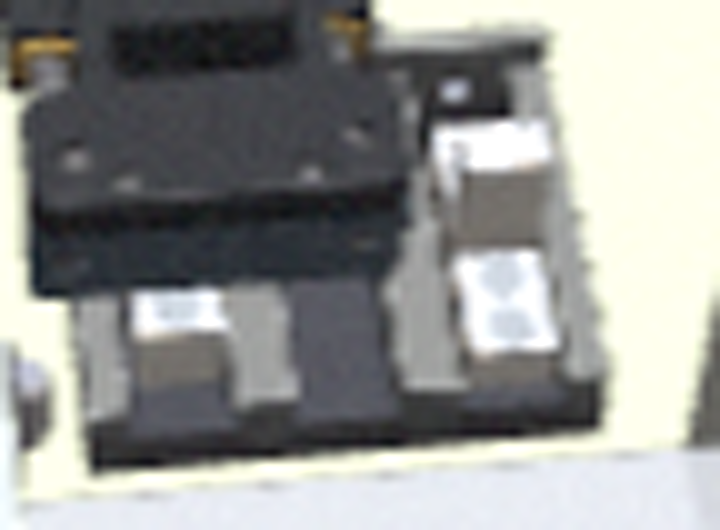

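Force is 2.7 N from the follower. Now I lower it.

>>> jog_arm:
  deltas:
    - [[-0.0005,0,0.003,0,0],[-0.0005,0,0.006,0,0],[-0.0005,0,0.009,0,0],[-0.0005,0,0.012,0,0],[-0.0005,0,0.012,0,0],[-0.0005,0,0.012,0,0]]

```text
time_s: 32.17
ee_pos: [537.5, 40.5, 62.6]
ee_rot: [180.0, -0.0, 86.6]
force: [1.6, 0.4, 6.8]
gripper_width: 11.8
```

```bash
python3 - <<'E'
from h import *
st()
im=crop("scene",308,175,380,228,"s20.png",10,1.5)
E
```

```text
32.17 [537.5  40.5  62.6] [180.   -0.   86.6] F [1.6 0.4 6.8] w 11.8 q6 [  3.1  24.5 107.4   0.   48.    6.4]
```

View pics/s20.png

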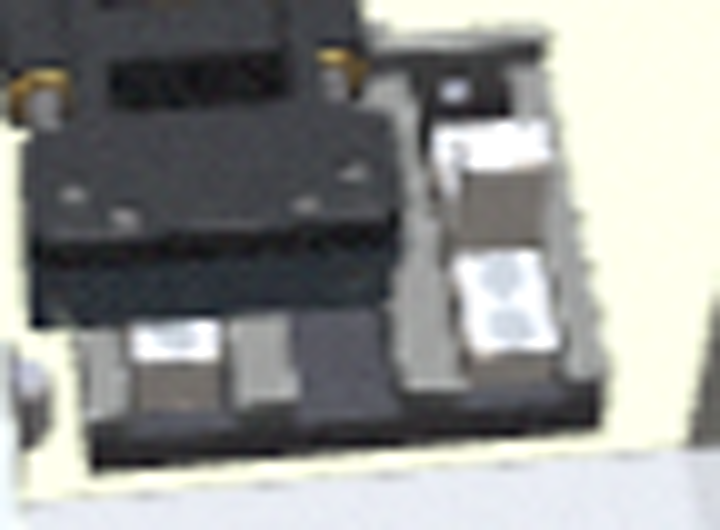

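>>> jog_arm:
  deltas:
    - [[0,0,0,0,0.035],[0,0,0,0,0.035],[0,0,0,0,0.035],[0,0,0,0,0.035],[0,0,-0.03,0,0.035],[0,0,-0.06,0,0.035],[0,0,-0.1,0,0.05],[-0.03,-0.03,-0.13,0,0.05],[-0.07,-0.06,-0.13,0,0.05],[-0.1,-0.1,-0.13,0,0.05],[-0.1,-0.14,-0.13,0,0.05],[-0.1,-0.15,-0.13,0,0.05],[-0.1,-0.15,-0.13,0,0.05]]

```text
time_s: 33.3
ee_pos: [374.4, -50.6, 190.8]
ee_rot: [-179.5, -0.0, 86.5]
force: [0.6, 0.0, 0.9]
gripper_width: 50.1
```

```bash
python3 - <<'E'
from h import *
st()
im=crop("scene",308,165,380,228,"s21.png",9,1.5)
im=np.mean([env.grab_frame("top").astype(float) for _ in range(3)],axis=0)
crop("top",250,180,325,260,"t21.png",7,1.6,im=im)
im=crop("scene",0,0,640,400,"s21f.png",1)
E
```

```text
33.3 [374.4 -50.6 190.8] [-179.5   -0.    86.5] F [0.6 0.  0.9] w 50.1 q6 [ -9.4   2.6 116.1  -0.   61.8  -5.9]
```

View pics/s21.png

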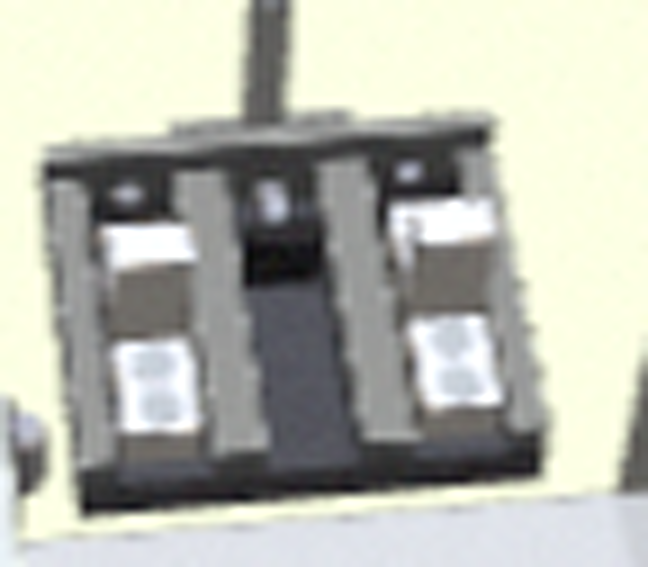

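View pics/t21.png

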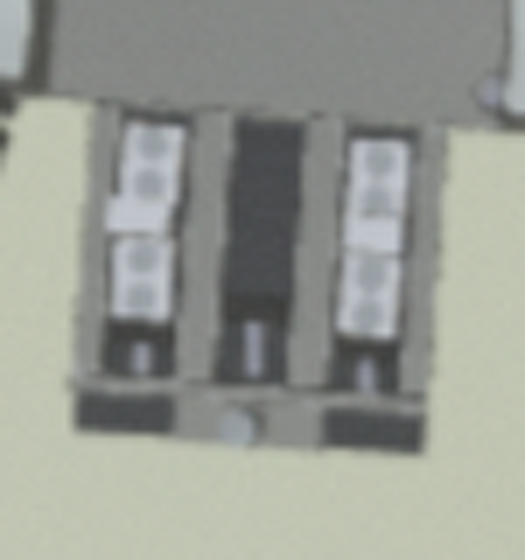

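View pics/s21f.png

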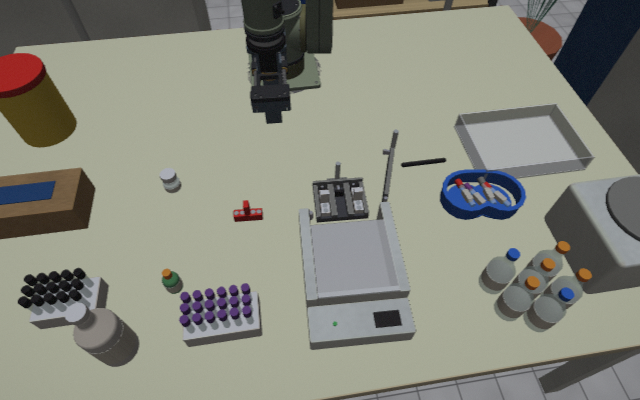

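```bash
python3 - <<'E'
from h import *
st(); print(go(478,81.6,160,176.5))
E
```

```text
33.55 [382.7 -50.4 191.9] [180.   -0.   86.7] F [ 0.1 -0.4  0.6] w 50.0 q6 [ -9.2   3.  115.4   0.   61.6  -5.9]
[0.1374, 0.0874, 0.0319, -89.8447]
```

>>> jog_arm:
  deltas:
    - [[0.03,0.02,0.0,-7,0.05],[0.06,0.04,0.0,-14,0.05],[0.09,0.06,0.0,-21,0.05],[0.12,0.08,0.0,-28,0.05],[0.137,0.087,0.0,-35,0.05],[0.137,0.087,0.01,-42,0.05],[0.137,0.087,0.02,-49,0.05],[0.137,0.087,0.03,-56,0.05],[0.137,0.087,0.03,-63,0.05],[0.137,0.087,0.03,-70,0.05],[0.137,0.087,0.03,-77,0.05],[0.137,0.087,0.03,-84,0.05],[0.137,0.087,0.03,-90,0.05],[0.137,0.087,0.03,-90,0.05],[0.137,0.087,0.03,-90,0.05]]

```text
time_s: 34.8
ee_pos: [477.3, 81.6, 161.4]
ee_rot: [180.0, -0.0, 176.5]
force: [0.3, 0.3, -0.2]
gripper_width: 49.9
```

```bash
python3 - <<'E'
from h import *
st(); print(go(478,81.6,71,176.5))
E
```

```text
34.8 [477.3  81.6 161.4] [180.   -0.  176.5] F [ 0.3  0.3 -0.2] w 49.9 q6 [  8.3  13.6 107.2   0.   59.2 -78.2]
[-0.0008, 0.0, 0.0904, 0.0146]
```

>>> jog_arm:
  deltas:
    - [[-0.001,0,0.03,0,0.05],[-0.001,0,0.06,0,0.05],[-0.001,0,0.08,0,0.05],[-0.001,0,0.09,0,0.05],[-0.001,0,0.09,0,0.05],[-0.001,0,0.09,0,0.0],[-0.001,0,0.09,0,0.0],[-0.001,0,0.09,0,0.0],[-0.001,0,0.09,0,0.0],[-0.001,0,0.09,0,0.0],[-0.001,0,0.09,0,0.0],[-0.001,0,0.09,0,0.0],[-0.001,0,0.09,0,0.0],[-0.001,0,0.09,0,0.0]]
  grip_force: 25

```text
time_s: 35.97
ee_pos: [477.9, 81.4, 72.4]
ee_rot: [180.0, 0.0, 176.6]
force: [-0.5, 2.2, 4.8]
gripper_width: 11.6
```

```bash
python3 - <<'E'
from h import *
st()
E
```

```text
35.97 [477.9  81.4  72.4] [180.    0.  176.6] F [-0.5  2.2  4.8] w 11.6 q6 [ 8.300e+00  1.980e+01  1.139e+02  1.000e-01  4.630e+01 -7.840e+01]
```

>>> jog_arm:
  deltas:
    - [[-0.004,0,0,0,0],[-0.012,0,0,0,0],[-0.02,0,0,0,0],[-0.028,0,0,0,0],[-0.036,0,0,0,0],[-0.044,0,0,0,0],[-0.052,0,0,0,0],[-0.06,0,0,0,0],[-0.068,0,0,0,0],[-0.076,0,0,0,0],[-0.084,0,0,0,0],[-0.092,0,0,0,0],[-0.1,0,0,0,0],[-0.108,0,0,0,0],[-0.115,0,0,0,0],[-0.121,0,0,0,0],[-0.126,0,0,0,0],[-0.13,0,0,0,0],[-0.132,0,0,0,0],[-0.132,0,0,0,0]]

```text
time_s: 37.63
ee_pos: [607.8, 74.3, 72.4]
ee_rot: [179.9, -0.2, 176.6]
force: [-6.1, 4.4, 8.0]
gripper_width: 11.2
```

```bash
python3 - <<'E'
from h import *
st()
im=crop("scene",290,150,420,290,"s22.png",4.2,1.3)
E
```

```text
37.63 [607.8  74.3  72.4] [179.9  -0.2 176.6] F [-6.1  4.4  8. ] w 11.2 q6 [  5.8  29.4  96.5   0.1  54.3 -80.9]
```

View pics/s22.png

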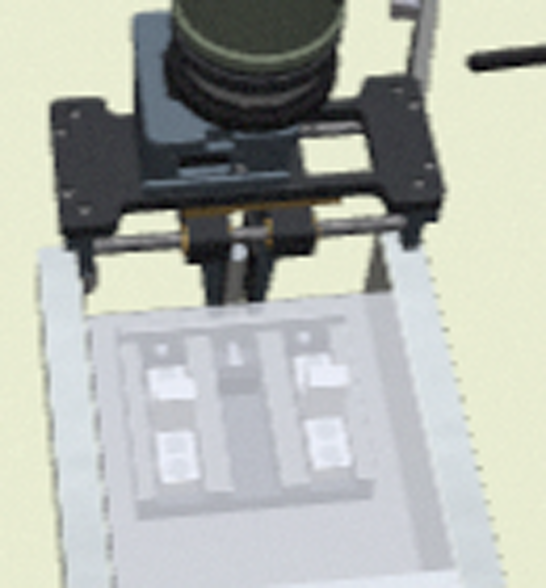

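>>> jog_arm:
  deltas:
    - [[-0.002,0,0,0,0],[-0.003,0,0,0,0],[-0.003,0,0,0,0],[-0.003,0,0,0,0]]

```text
time_s: 38.02
ee_pos: [607.9, 74.3, 72.4]
ee_rot: [179.9, -0.6, 176.6]
force: [-11.9, 4.5, 12.0]
gripper_width: 11.4
```

```bash
python3 - <<'E'
from h import *
st()
E
```

```text
38.02 [607.9  74.3  72.4] [179.9  -0.6 176.6] F [-11.9   4.5  12. ] w 11.4 q6 [  5.8  29.5  96.2   0.2  54.8 -80.9]
```

>>> jog_arm:
  deltas:
    - [[0.003,0,0,0,0.05],[0.003,0,0,0,0.05],[0.003,0,0,0,0.05],[0.003,0,0,0,0.05],[0.003,0,-0.03,0,0.05],[0.003,0,-0.06,0,0.05],[0.003,0,-0.1,0,0.05],[0.003,0,-0.13,0,0.05],[0.003,0,-0.13,0,0.05]]

```text
time_s: 38.77
ee_pos: [613.4, 73.3, 209.2]
ee_rot: [179.9, 0.8, 176.6]
force: [1.1, -0.8, 0.4]
gripper_width: 50.1
```

```bash
python3 - <<'E'
from h import *
np.set_printoptions(precision=1,suppress=True)
st()
im=crop("scene",290,110,430,290,"s23.png",3.3,1.3)
im=crop("top",200,60,345,270,"t23.png",2.8,1.6)
E
```

```text
38.77 [613.4  73.3 209.2] [179.9   0.8 176.6] F [ 1.1 -0.8  0.4] w 50.1 q6 [  5.8  22.5  86.4  -0.   70.3 -80.9]
```

View pics/s23.png

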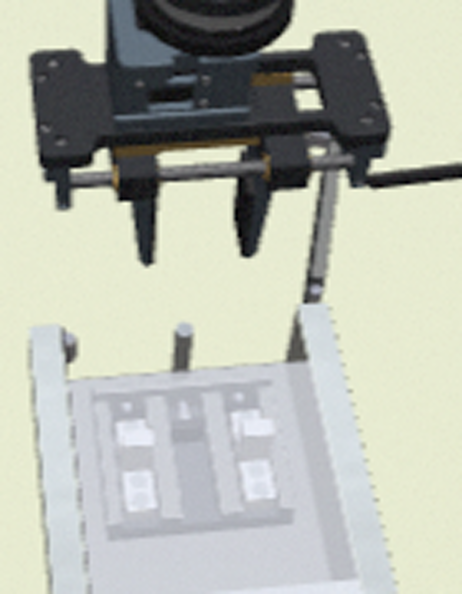

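View pics/t23.png

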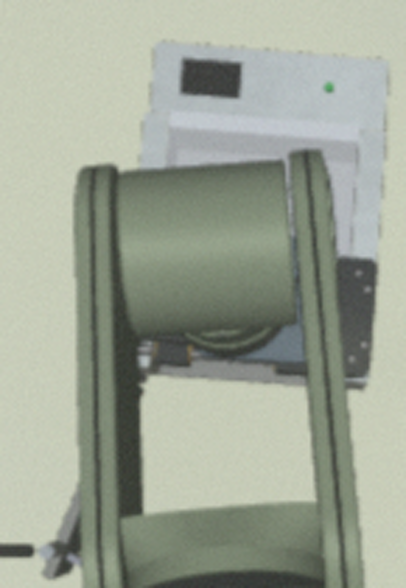

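```bash
python3 - <<'E'
from h import *
np.set_printoptions(precision=1,suppress=True)
a=p2w("top",200+45/2.8,60+549/2.8,140);b=p2w("scene",394.5,132.5,140);print(a,b)
H=np.array([588.2,167.1])
for q in (a,b,(a+b)/2): 
    d=q[:2]-H; print(np.linalg.norm(d))
    import math
    yaw=math.radians(-3.4); lx=d[0]*math.cos(yaw)+d[1]*math.sin(yaw); ly=-d[0]*math.sin(yaw)+d[1]*math.cos(yaw); print("theta",math.atan2(-lx,-ly))
print(go(446,228,190,86.6))
E
```

```text
[446.5 220.2 140. ] [448.5 217.2 140. ]
151.27090802595336
theta 1.8698652337991433
148.36980574342758
theta 1.8557323612770156
149.81661664699172
theta 1.8628672154620325
[0.1731, 0.145, 0.0126, 90.0151]
```

>>> jog_arm:
  deltas:
    - [[0.03,0.025,0,7,0.05],[0.06,0.05,0,14,0.05],[0.09,0.075,0,21,0.05],[0.12,0.1,0,28,0.05],[0.15,0.125,0,35,0.05],[0.17,0.136,0,42,0.05],[0.17,0.136,0,49,0.05],[0.17,0.136,0,56,0.05],[0.17,0.136,0,63,0.05],[0.17,0.136,0,70,0.05],[0.17,0.136,0,77,0.05],[0.17,0.136,0,84,0.05],[0.17,0.136,0,90,0.05]]

```text
time_s: 39.95
ee_pos: [446.8, 218.4, 199.8]
ee_rot: [-179.8, 0.1, 86.3]
force: [-1.0, 0.8, -0.6]
gripper_width: 50.0
```

```bash
python3 - <<'E'
from h import *
st()
print(go(445.5,219.4,180,0))
E
```

```text
39.95 [446.8 218.4 199.8] [-1.798e+02  1.000e-01  8.630e+01] F [-1.   0.8 -0.6] w 50.0 q6 [ 24.7  12.8 102.2  -0.   65.3  28.4]
[0.0009, -0.0013, 0.0199, 86.2939]
```

>>> jog_arm:
  deltas:
    - [[0,0,0,7,0.05],[0,0,0,14,0.05],[0,0,0,21,0.05],[0,0,0,28,0.05],[0,0,0,35,0.05],[0,0,0,42,0.05],[0,0,0,49,0.05],[0,0,0,56,0.05],[0,0,0,63,0.05],[0,0,0,70,0.05],[0,0,0,77,0.05],[0,0,0,84,0.05],[0,0,0,86,0.05],[0,0,0.02,86,0.05],[0,0,0.02,86,0.05]]

```text
time_s: 41.2
ee_pos: [445.1, 217.6, 177.7]
ee_rot: [179.8, 0.5, 0.6]
force: [-0.9, -0.4, -1.3]
gripper_width: 50.2
```

```bash
python3 - <<'E'
from h import *
st()
print(go(445.5,219.4,119,0))
im=crop("scene",320,70,450,200,"s24.png",5,1.3)
E
```

```text
41.2 [445.1 217.6 177.7] [179.8   0.5   0.6] F [-0.9 -0.4 -1.3] w 50.2 q6 [ 24.7  13.9 104.2  -0.   62.5 114.1]
[0.0009, -0.002, 0.0587, 0.6252]
```

View pics/s24.png

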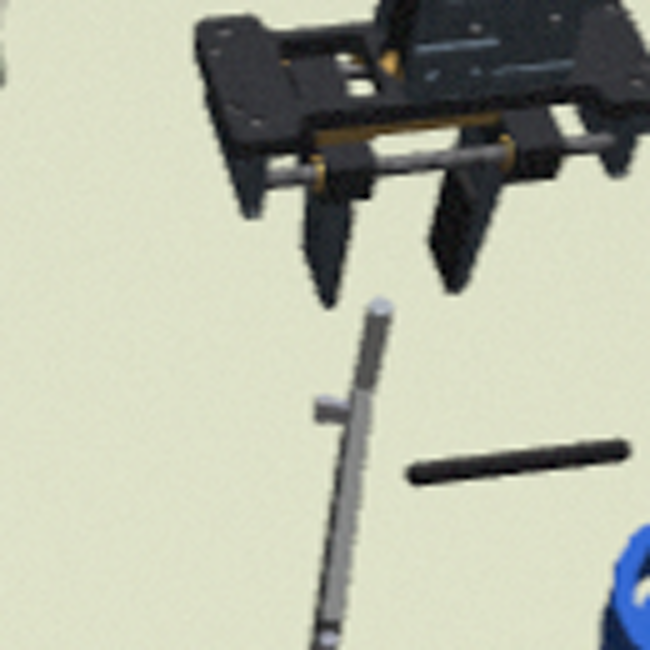

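>>> jog_arm:
  deltas:
    - [[0,-0.001,0.02,0,0.05],[0,-0.001,0.04,0,0.05],[0,-0.001,0.057,0,0.05],[0,-0.001,0.057,0,0.05],[0,-0.001,0.057,0,0.05],[0,-0.001,0.057,0,0.0],[0,-0.001,0.057,0,0.0],[0,-0.001,0.057,0,0.0],[0,-0.001,0.057,0,0.0],[0,-0.001,0.057,0,0.0],[0,-0.001,0.057,0,0.0],[0,-0.001,0.057,0,0.0],[0,-0.001,0.057,0,0.0],[0,-0.001,0.057,0,0.0],[0,-0.001,0.057,0,0.0]]
  grip_force: 25

```text
time_s: 42.5
ee_pos: [447.8, 220.1, 125.3]
ee_rot: [-180.0, -0.0, 0.6]
force: [-1.9, 0.2, 2.8]
gripper_width: 11.4
```

```bash
python3 - <<'E'
from h import *
st()
import math
# closing arc in tool axes of the present pose, starting th0
s=env.state();p=s['ee_pos'][:2];yw=math.radians(s['ee_rot'][2]);H=np.array([588.2,167.1]);a=math.radians(-3.4)
print(np.linalg.norm(p-H))
d=p-H; lx=d[0]*math.cos(a)+d[1]*math.sin(a); ly=-d[0]*math.sin(a)+d[1]*math.cos(a); th0=math.atan2(-lx,-ly);print("th0",th0)
r=np.linalg.norm(d)
for th in list(np.arange(1.8,0.05,-.1))+[.05,0,-.02]:
    l=np.array([-math.sin(th),-math.cos(th)])*r; w=H+np.array([l[0]*math.cos(a)-l[1]*math.sin(a),l[0]*math.sin(a)+l[1]*math.cos(a)])-p
    tx=w[0]*math.cos(yw)+w[1]*math.sin(yw); ty=w[0]*math.sin(yw)-w[1]*math.cos(yw)
    print(round(th,2),round(tx/1000,4),round(ty/1000,4),"turn",round(-86.6*(1-th/th0),0))
E
```

```text
42.5 [447.8 220.1 125.3] [-180.    -0.     0.6] F [-1.9  0.2  2.8] w 11.4 q6 [ 24.8  17.  108.4   0.   54.6 114.2]
150.08692577773218
th0 1.8721905312669147
1.8 -0.0036 0.0102 turn -3.0
1.7 -0.0073 0.0248 turn -8.0
1.6 -0.0095 0.0396 turn -13.0
1.5 -0.0103 0.0546 turn -17.0
1.4 -0.0095 0.0696 turn -22.0
1.3 -0.0072 0.0844 turn -26.0
1.2 -0.0035 0.0989 turn -31.0
1.1 0.0016 0.113 turn -36.0
1.0 0.0082 0.1265 turn -40.0
0.9 0.016 0.1393 turn -45.0
0.8 0.0251 0.1513 turn -50.0
0.7 0.0353 0.1622 turn -54.0
0.6 0.0466 0.1721 turn -59.0
0.5 0.0588 0.1808 turn -63.0
0.4 0.0718 0.1883 turn -68.0
0.3 0.0855 0.1944 turn -73.0
0.2 0.0998 0.1992 turn -77.0
0.1 0.1144 0.2024 turn -82.0
0.05 0.1218 0.2035 turn -84.0
0 0.1293 0.2042 turn -87.0
-0.02 0.1323 0.2044 turn -88.0
```

>>> jog_arm:
  deltas:
    - [[-0.004,0.01,0.003,-3,0],[-0.007,0.025,0.003,-8,0],[-0.0095,0.04,0.003,-13,0],[-0.01,0.055,0.003,-17,0],[-0.0095,0.07,0.003,-22,0],[-0.007,0.084,0.003,-26,0],[-0.0035,0.099,0.003,-31,0],[0.0015,0.113,0.003,-36,0],[0.008,0.1265,0.003,-40,0],[0.016,0.139,0.003,-45,0],[0.025,0.151,0.003,-50,0],[0.035,0.162,0.003,-54,0],[0.0465,0.172,0.003,-59,0],[0.059,0.181,0.003,-63,0],[0.072,0.188,0.003,-68,0],[0.0855,0.1945,0.003,-73,0],[0.1,0.199,0.003,-77,0],[0.1,0.199,0.003,-77,0]]

```text
time_s: 44.0
ee_pos: [554.6, 22.6, 124.2]
ee_rot: [179.6, -0.2, 77.7]
force: [0.3, 3.5, 14.1]
gripper_width: 11.3
```

```bash
python3 - <<'E'
from h import *
st()
im=crop("scene",270,130,430,250,"s25.png",4.5,1.3)
import math
s=env.state();p=s['ee_pos'][:2];yw=math.radians(s['ee_rot'][2])
for t in ((579.5,15.4),(583,15.3)):
    print(go(*t,122,86.6))
E
```

```text
44.0 [554.6  22.6 124.2] [179.6  -0.2  77.7] F [ 0.3  3.5 14.1] w 11.3 q6 [1.100e+00 2.140e+01 1.016e+02 1.000e-01 5.650e+01 1.330e+01]
[-0.0017, 0.0271, 0.0024, -8.9967]
[-0.001, 0.0306, 0.0024, -8.9967]
```

View pics/s25.png

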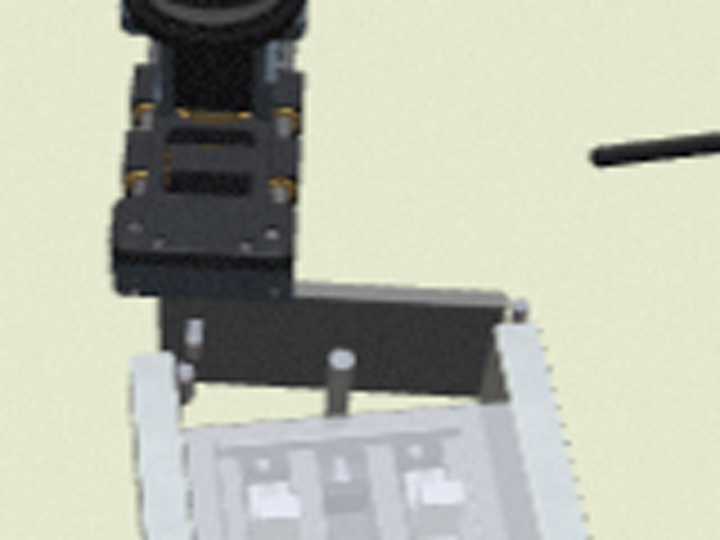

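>>> jog_arm:
  deltas:
    - [[0,0.007,-0.001,-2,0],[0,0.014,-0.002,-5,0],[-0.001,0.02,-0.002,-7,0],[-0.001,0.025,-0.002,-9,0],[-0.001,0.029,-0.002,-9,0],[-0.001,0.031,-0.002,-9,0],[-0.001,0.031,-0.002,-9,0],[-0.001,0.031,-0.002,-9,0]]

```text
time_s: 44.72
ee_pos: [579.0, 19.0, 124.4]
ee_rot: [-179.9, -0.5, 86.5]
force: [-3.6, 13.4, 6.1]
gripper_width: 11.4
```

```bash
python3 - <<'E'
from h import *
st()
im=crop("scene",270,130,430,250,"s26.png",4.5,1.3)
E
```

```text
44.72 [579.   19.  124.4] [-179.9   -0.5   86.5] F [-3.6 13.4  6.1] w 11.4 q6 [ 0.5 23.6 97.9  0.6 58.6  3.7]
```

View pics/s26.png

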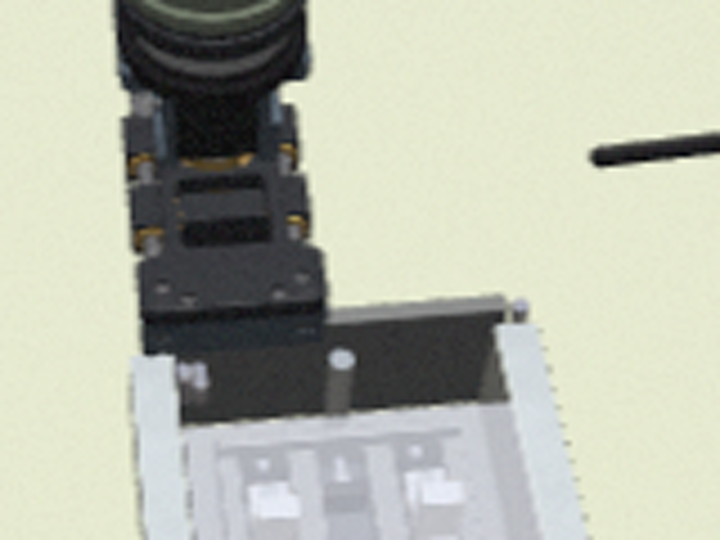

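>>> jog_arm:
  deltas:
    - [[0.002,0.002,0,0,0],[0.003,0.003,0,0,0],[0.003,0.003,0,0,0],[0.003,0.003,0,0,0]]

```text
time_s: 45.1
ee_pos: [579.1, 19.1, 124.3]
ee_rot: [-179.5, -0.1, 86.6]
force: [-10.7, 5.3, 11.1]
gripper_width: 11.2
```

```bash
python3 - <<'E'
from h import *
st()
E
```

```text
45.1 [579.1  19.1 124.3] [-1.795e+02 -1.000e-01  8.660e+01] F [-10.7   5.3  11.1] w 11.2 q6 [ 0.7 23.8 97.5  0.2 59.1  3.9]
```

>>> jog_arm:
  deltas:
    - [[0,-0.002,-0.002,0,0],[0,-0.002,-0.002,0,0.04],[0,-0.002,-0.002,0,0.04],[0,-0.002,-0.002,0,0.04],[0,-0.002,-0.002,0,0.04],[0,-0.002,-0.03,0,0.04],[0,-0.002,-0.06,0,0.04],[0,-0.002,-0.1,0,0.04],[-0.03,-0.03,-0.1,0,0.04],[-0.06,-0.06,-0.1,0,0.04],[-0.08,-0.1,-0.1,0,0.04],[-0.1,-0.14,-0.1,0,0.04],[-0.12,-0.18,-0.1,0,0.04],[-0.12,-0.18,-0.1,0,0.04],[-0.12,-0.18,-0.1,0,0.04],[-0.12,-0.18,-0.1,0,0.04]]

```text
time_s: 46.43
ee_pos: [397.1, -92.3, 224.6]
ee_rot: [179.8, 0.0, 86.6]
force: [1.2, 0.5, 0.6]
gripper_width: 39.7
```

```bash
python3 - <<'E'
from h import *
st()
im=crop("scene",290,170,420,350,"s27.png",3.3,1.2); crop("scene",0,0,640,400,"s27f.png",1,im=im)
crop("top",235,65,345,210,"t27.png",4,1.8)
E
```

```text
46.43 [397.1 -92.3 224.6] [179.8   0.   86.6] F [1.2 0.5 0.6] w 39.7 q6 [-14.7   3.3 110.    0.   66.6 -11.3]
```

View pics/s27.png

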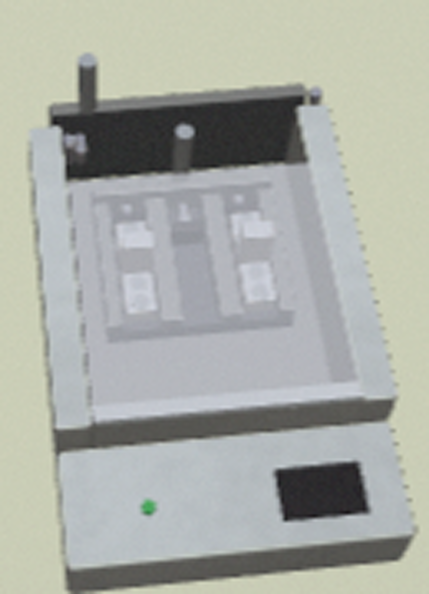

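View pics/t27.png

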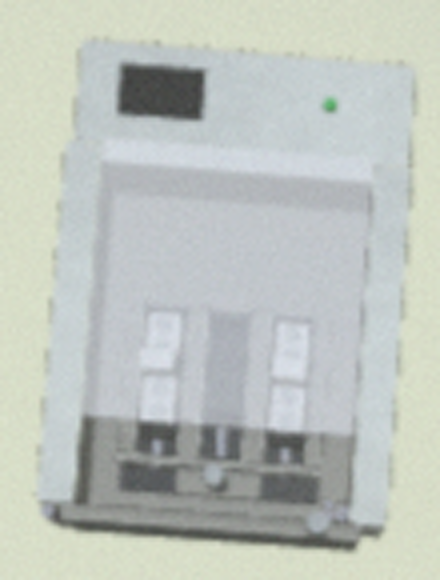

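View pics/s27f.png

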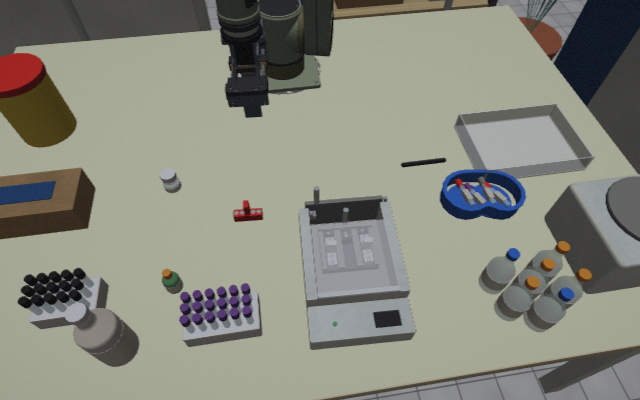

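The door and posts look as in the first pictures. I'll compare them by pixels, then hand in.

```bash
python3 - <<'E'
from h import *
for c,(x0,y0,x1,y1),(a0,b0,a1,b1) in [("scene",(305,183,328,205),(338,203,352,222)),("top",(300,184,325,204),(280,176,296,190))]:
    o=cv2.imread(f"pics/{c}0.png",0); n=cv2.cvtColor(env.grab_frame(c),cv2.COLOR_RGB2GRAY)
    for nm,(p,q,r,s) in (("door",(x0,y0,x1,y1)),("rail",(a0,b0,a1,b1))):
        A=o[q:s,p:r].astype(np.float32);B=n[q:s,p:r].astype(np.float32)
        try:
            _,W=cv2.findTransformECC(A-A.mean()+128,B-B.mean()+128,np.eye(2,3,dtype=np.float32),cv2.MOTION_TRANSLATION,(3,50,1e-4),None,3); print(c,nm,W[:,2])
        except Exception as e: print(c,nm,"fail")
st()
E
```

```text
scene door [-0.00355047 -0.0120092 ]
scene rail [0.17663501 0.72423255]
top door [ 0.04652007 -0.11899048]
top rail [ 0.03827162 -0.88265795]
46.63 [397.8 -91.6 223.9] [180.   -0.   86.7] F [-0.4 -1.6  0.4] w 40.0 q6 [-14.6   3.4 110.    0.   66.6 -11.3]
```

```bash
python3 -c "
from workcell import env
print(env.job_done())"
```

```text
the job is handed in; nothing more can be done
None
```

I restocked the loader with the two white strips on the bench, one in the left lane and one in the right, then closed everything up and handed the job in at about 47 s of the 210 s. Hand-in gave no verdict.

What I did:
- **Opening:** I pulled the door to about 1.86 rad and drew the rail out about 128 mm, until it pushed back with about 10 N at its stop.
- **Loading:** each strip was squeezed straight, gripped by its tab, pressed about 13 mm onto its follower, lowered to the lane floor and released.
- **Closing:** I pushed the rail in to its stop and then the door in to its stop. Both stopped moving under extra push, at about 12 N and 11 N.

Last checks:
- **Door:** it matches its starting picture to within about 0.1 px in both cameras.
- **Rail:** it sits about 2 mm further in than at the start, which agrees with it being against the home stop.
- **Strips:** in the overhead picture with the rail still out, both sat flat about 6 mm from the lane end, which is the lip's thickness. With the rail home and the door shut they still look seated, but through the clear roof I checked that only by eye.
- **Bench:** the jar, dropper, pen and red look-alike look unmoved in the final picture, and the gripper was clear of everything.

Two things disagreed along the way:
- The two cameras differed by 2–5 mm, so I corrected positions from the grips.
- The door post slid about 8 mm in the jaws while opening. I re-measured it by camera before closing.

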